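Load the bench shaker, lock the bottles in and start it

ROBOT

A 6-joint arm with a two-finger parallel gripper is mounted at the origin on the work surface. World frame = base frame: x ahead of the robot, y to its left, z up, the work surface at z = 0. Lengths are in mm, angles in rad, forces in N, time in s.
With the tool pointing down it reaches from about 350 to 875 mm from the base axis. Payload 4.2 kg.
Tool frame: the origin (TCP) lies at the very end of the fingers, on their centre line; the grasp point (between the pads) lies 19 mm behind it; z points along the fingers, y is the direction in which the jaws open and shut (so a half turn about z gives the same grasp; the last joint's range is limited). The gripper opens to 85 mm and grips with 20 to 120 N. Pads are 22 mm wide; open, the fingers measure 114 mm over their backs; the gripper's body (76 mm by 85 mm) begins 54 mm behind the grasp point. The pads swing forward as they close: fully open they stand 13 mm farther back than shut.
Start: joints at [1.37, 0.385, 0.008, 0, -1.194, -0.259], TCP at [277.322, 560.082, 231.312] pointing down, gripper open.
Joint ranges: [-3.14, 3.14], [-1.21, 2.06], [-1.07, 1.41], [-3.16, 2.05], [-2.99, -0.16], [-3.1, 3.1]. Speed limits (rad/s): [2.79, 2.79, 3.14, 3.14, 3.14, 3.14].

INTERFACE

Orientations are given as a unit quaternion [x, y, z, w].
In Python, from bench import read_state, get_image, camera_params, job_done gives the robot as it stands.
- The arm moves only by the tool send_rows, never from a script. Its arguments are lists of equal length, an entry for each row: "translation": the shift along the tool's x, y, z in m, a list of three; "yaw": the turn about the tool's z in degrees; "fingers": the closure in counts, from 0 (fully open) to 255 (shut). A call has 1 to 12 rows; each row is the pose to reach, as a shift and turn from the pose measured when the call began, along the tool's axes at that moment; what a row does not reach only later rows make up. A row lasts 1/10 s, in which the tool goes at most 50 mm and 8.59 degrees, less where a joint would pass 70% of its speed; a pose out of reach is approached as far as the arm can. A call with a gripper value outside its range is refused whole. The fingers move at their own pace and stop on an object; the grip force is fixed at half the most. Time passes only in rows, so rows that repeat a pose let the fingers close. It gives the time, the measured TCP pose, the force and the opening at its end, in the units of the state.
- read_state(): the state, without advancing time (a new reading comes with each control period).
- get_image(name): name is "scene" or "top" or "wrist"; returns the picture (384x512x3 uint8, blue, green, red); there is no depth.
- camera_params(name): a dict with "mtx" (3x3 intrinsics, pixels), "rvec" (rotation vector, rad) and "tvec" (3), from world to camera coordinates, as OpenCV has them; the wrist camera has in their place "tool_from_camera" (4x4, takes a point from camera to tool coordinates, whose origin is the TCP and whose axes are the flange's). Camera axes: x right, y down, z forward; pixel columns grow to the right and rows downward; lengths in mm; the calibration is good to about 2 mm. A picture is of the moment at which its call begins: read the wrist's pose just before it. camera_params takes no time and is no camera call.
- job_done(): hands the job in, once; it reports no verdict.
The state is a dict: "clock": time; "joints": joint angles; "joint_vel": joint speeds; "joint_efforts": joint torques, N m; "position": TCP position; "ee_rot": TCP orientation; "contact_force": force on the tool from outside, world axes, zero at the start; "wrist_torque": the same for the moment, N m; "gripper_width": finger opening in mm.
Only numpy, scipy, OpenCV 4.12 (cv2) and the standard library are available. Lean on these libraries where they do the work, as an engineer would, in place of code of your own. Each camera call takes 0.05 s, during which the arm holds its last target.

TASK

Stand every capped amber sample bottle upright on the shaker's platform, inside the guard rail: they are thin glass, so never squeeze one with a gripping force above about 35 N and set each one down softly. Then slide the locking rod off its rest and through both eyelets at the platform's open front, entering from the side away from the lever, until its black handle is almost against the near eyelet, and let go of it; only then swing the shaker's lever fully over to start it. Leave the beaker, meter, wash bottle and probe stand where they are; some bottles may be shoved aside while you work, so check them.

Things in the scene. Friction and masses are not known exactly. Their poses are not given: they have to be found in the camera images.
- bottle1: sample bottle: amber glass body 50 mm diameter and 58 mm high with a paper label, short shoulder, white cap 34 mm diameter from 70 to 96 mm above the underside; heavy thick base, about 140 g. Four to six such bottles are present (None if absent). Origin: centre of its underside; z: up through the cap
- bottle2: sample bottle: amber glass body 50 mm diameter and 58 mm high with a paper label, short shoulder, white cap 34 mm diameter from 70 to 96 mm above the underside; heavy thick base, about 140 g. Four to six such bottles are present (None if absent). Origin: centre of its underside; z: up through the cap
- bottle3: sample bottle: amber glass body 50 mm diameter and 58 mm high with a paper label, short shoulder, white cap 34 mm diameter from 70 to 96 mm above the underside; heavy thick base, about 140 g. Four to six such bottles are present (None if absent). Origin: centre of its underside; z: up through the cap
- bottle4: sample bottle: amber glass body 50 mm diameter and 58 mm high with a paper label, short shoulder, white cap 34 mm diameter from 70 to 96 mm above the underside; heavy thick base, about 140 g. Four to six such bottles are present (None if absent). Origin: centre of its underside; z: up through the cap
- bottle5: sample bottle: amber glass body 50 mm diameter and 58 mm high with a paper label, short shoulder, white cap 34 mm diameter from 70 to 96 mm above the underside; heavy thick base, about 140 g. Four to six such bottles are present (None if absent). Origin: centre of its underside; z: up through the cap
- bottle6: sample bottle: amber glass body 50 mm diameter and 58 mm high with a paper label, short shoulder, white cap 34 mm diameter from 70 to 96 mm above the underside; heavy thick base, about 140 g. Four to six such bottles are present (None if absent). Origin: centre of its underside; z: up through the cap
- deck (a point): centre of the platform's top, 75 mm above the bench; platform 270 mm (x) by 176 mm (y). Shaker axes: x to the back, away from the robot; y left, towards the lever; z up. Guard rail: 8 mm bar, axis 40 mm above the platform, along y = -81 and 81 mm and x = 128 mm; the front (-x) is open. Bottle centres must end at x -92 to 110, y -75 to 75 mm
- eye_near (a point): centre of the near (right-hand, away from the lever) eyelet: steel ring on a short post at the platform's front corner, hole axis along the shaker's y, hole 18 mm, outside 32 mm, 8 mm thick, 115 mm above the bench; the rod enters here, moving to +y. Axes as the shaker's
- eye_far (a point): centre of the far eyelet, equal to the near one and 156 mm beyond it along the shaker's +y, by the lever. Axes as the shaker's
- rod: locking rod, 80 g: steel shaft 9 mm diameter, 192 mm long, tapered tip; black square handle 20 x 20 x 60 mm. Origin: on the axis at the shoulder between handle and shaft; x: to the tip. Starts level in a grey rest, axis 50 mm above the bench, handle free on the robot's side, shaft in two slotted supports (59 mm tall, 23 mm wide) 20 and 130 mm from the shoulder; lift it straight up
- rod_tip (a point): tip of the rod, 192 mm from the shoulder along the rod's x
- rod_handle (a point): middle of the rod's handle, on the axis, 30 mm behind the shoulder
- lever (a joint): shaker's start lever, in the shaker's x-z plane: 0 leaning to the front (off), 1.0 rad leaning to the back (fully on); stays where it is left; under 2 N to move
- lever_tip (a point): centre of the lever's black ball, 26 mm diameter, 80 mm from its hinge (64 mm above the bench, along the shaker's y); upright at 0.5 rad. It stands on a block 70 x 50 mm, 25 mm high, on the shaker's 42 mm high blue wing left of the platform
- beaker: bystander: open glass beaker, 68 mm diameter, 85 mm high, among the bottles. Origin: centre of its underside
- meter: bystander: flat white meter with a dark screen, 110 x 160 x 22 mm. Origin: centre of its underside
- wash_bottle: bystander: white plastic bottle with blue cap, 64 mm diameter, 150 mm high, behind the work. Origin: centre of its underside
- probe_stand: bystander: white stand with two probes, 100 x 80 mm, 170 mm high. Origin: centre of its underside
- platform: the shaker's flat metal platform, 270 x 176 x 12 mm, top 75 mm above the bench; its top's centre is the deck point. Origin: centre of its underside
There are look-alikes about, which are no part of the job. What is shaped like the bottle5 but red is not meant.

How it is judged:
By the outcome, as a careful person would: the job done as asked, in the order asked, and still so for the second after the job is handed in, with the robot touching nothing.
Of bottle1, bottle2, bottle3, bottle4, bottle5, bottle6 only 4 to 6 are there at a start; the rules pass over those that are not, and their reading is None.
At some moment in a run one of bottle1, bottle2, bottle3, bottle4, bottle5, bottle6 may be knocked a few centimetres aside while the robot is not near it.
It also fails if it takes over 210 s, if anything falls off the work surface, if the arm or the gripper's body presses on something with over 40 N, if the wrist force passes 120 N, or if a joint passes its speed limit or range.

## Working session

There is one attempt and no reset: what is moved stays moved. The work goes in short steps, Python scripts to look and compute and a tool call to move; the robot and the scene stay as the last step left them, time stands still between calls to the robot, and variables do not carry over. Pictures are saved under pics/ and viewed, and the job is handed in when it is done.

Besides the shell and the picture viewer there is one more tool, called after "Call:" by a JSON object that holds its "method" and its "body", one argument or row to a line. send_rows: Moves the arm, as the interface text tells. Its arguments: {"type":"object","properties":{"translation":{"type":"array","items":{"type":"array","items":{"type":"number"}}},"yaw":{"type":"array","items":{"type":"number"}},"fingers":{"type":"array","items":{"type":"number"}}},"required":["translation","yaw","fingers"]}

```bash
ls; mkdir -p pics
python3 - <<'E'
from bench import *
import cv2
print(read_state())
for n in("scene","top","wrist"):
    cv2.imwrite(f"pics/a_{n}.png",cv2.resize(get_image(n),None,fx=1.5,fy=1.5,interpolation=cv2.INTER_CUBIC)); print(n,camera_params(n))
E
```

```text
pics
{'clock': 0.0, 'joints': array([ 1.36961689e+00,  3.85557045e-01,  6.67109731e-03, -5.35386524e-04,
       -1.19399398e+00, -2.58605757e-01]), 'joint_vel': array([-0.00047126, -0.00068399,  0.00022508, -0.00067237, -0.00108134,
        0.00148463]), 'joint_efforts': array([ 7.93078857e-05, -3.92288625e+01,  1.88390905e+01,  4.18587148e+00,
       -4.71942229e-03, -2.89868396e-08]), 'position': array([277.06184773, 559.60017932, 230.2335996 ]), 'ee_rot': array([ 9.73667807e-01, -2.27968975e-01, -2.18798935e-04,  1.04851347e-03]), 'contact_force': array([ 0.17314887, -0.04815061, -0.77614947]), 'wrist_torque': array([ 0.00304601, -0.03596239,  0.03943263]), 'gripper_width': 85.58541363239019}
scene {'mtx': array([[346.68290561,   0.        , 248.25403165],
       [  0.        , 346.68290561, 195.84336578],
       [  0.        ,   0.        ,   1.        ]]), 'rvec': array([ 2.01565617,  1.23249145, -0.57995912]), 'tvec': array([-246.48280704, -238.14054166, 1415.80754016])}
top {'mtx': array([[429.42384668,   0.        , 256.28221283],
       [  0.        , 429.42384668, 188.07199582],
       [  0.        ,   0.        ,   1.        ]]), 'rvec': array([ 2.13524256, -2.17727202,  0.09875879]), 'tvec': array([  20.30593662,  556.17398423, 1375.57176276])}
wrist {'mtx': array([[294.19955467,   0.        , 257.66224954],
       [  0.        , 294.19955467, 190.58654061],
       [  0.        ,   0.        ,   1.        ]]), 'tool_from_camera': array([[-3.46906057e-04, -9.50679266e-01, -3.10175456e-01,
         7.87383260e+01],
       [ 9.99999932e-01, -3.68431103e-04,  1.08125142e-05,
        -1.26451690e+00],
       [-1.24557518e-04, -3.10175431e-01,  9.50679329e-01,
        -1.42958448e+02],
       [ 0.00000000e+00,  0.00000000e+00,  0.00000000e+00,
         1.00000000e+00]])}
```

View pics/a_scene.png

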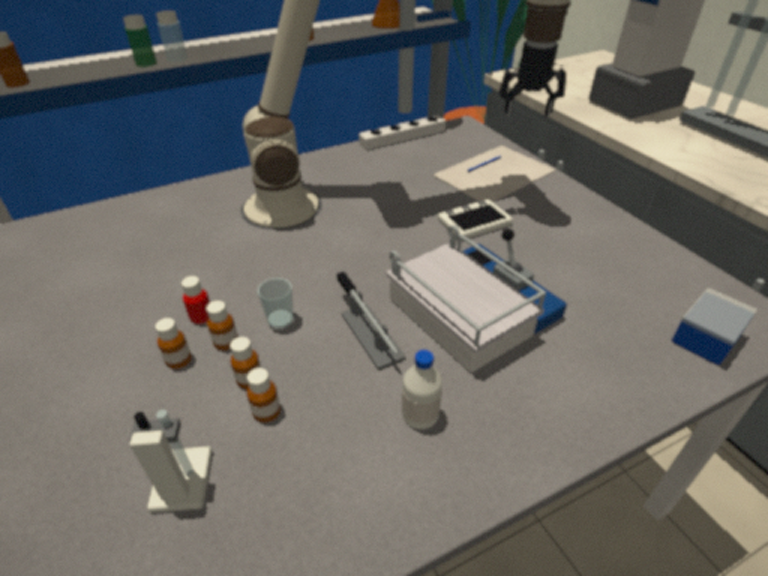

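View pics/a_top.png

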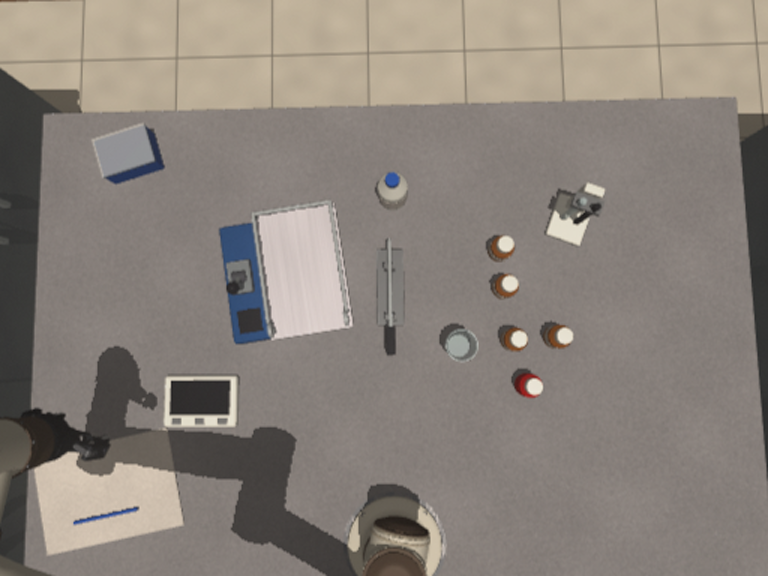

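View pics/a_wrist.png

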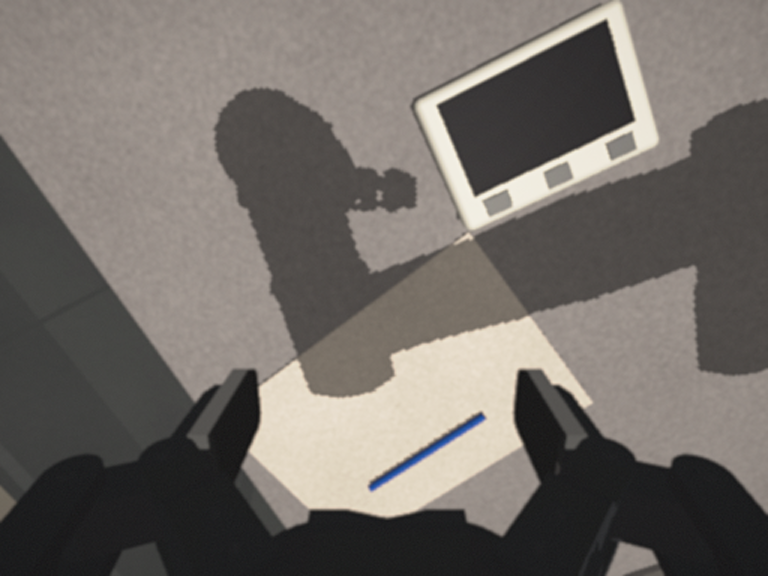

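The scene shows four amber bottles, at a_top pixels (502,246), (508,286), (516,339) and (560,336). The red one at (530,385) is the decoy. I'll enlarge the top view to confirm this and to measure.

```bash
cat > h.py <<'E'
from bench import *
import numpy as np, cv2
from scipy.spatial.transform import Rotation as R
def grab(n,f,box=None,s=4):
    im=get_image(n); cv2.imwrite(f"pics/{f}_raw.png",im)
    if box: x0,y0,x1,y1=box; im=im[y0:y1,x0:x1]
    cv2.imwrite(f"pics/{f}.png",cv2.resize(im,None,fx=s,fy=s,interpolation=cv2.INTER_CUBIC))
def crop(f,g,box,s):
    im=cv2.imread(f"pics/{f}_raw.png"); x0,y0,x1,y1=box
    cv2.imwrite(f"pics/{g}.png",cv2.resize(im[y0:y1,x0:x1],None,fx=s,fy=s,interpolation=cv2.INTER_CUBIC))
def cam(n,state=None):
    p=camera_params(n)
    if n=="wrist":
        T=np.eye(4);T[:3,:3]=R.from_quat(state['ee_rot']).as_matrix();T[:3,3]=state['position']
        W=T@p['tool_from_camera']; return p['mtx'],W[:3,:3],W[:3,3]
    Rm=cv2.Rodrigues(p['rvec'])[0]; return p['mtx'],Rm.T,-Rm.T@p['tvec']
def px(n,uv,z,state=None):
    K,Rw,c=cam(n,state); out=[]
    for (u,v) in uv:
        d=Rw@np.linalg.solve(K,[u,v,1]); out.append(c+d*(z-c[2])/d[2])
    return np.array(out)
def proj(n,P,state=None):
    K,Rw,c=cam(n,state); q=(np.atleast_2d(P)-c)@Rw@K.T; return q[:,:2]/q[:,2:]
def go(target,axdir=None,s=None):
    """tool-axis shift (m) to world TCP target, and yaw (deg) so that jaw axis (tool y) lies along world angle axdir (deg, mod 180)"""
    s=s or read_state(); M=R.from_quat(s['ee_rot']).as_matrix()
    sh=M.T@(np.array(target)-s['position'])/1000
    y=0
    a=np.degrees(np.arctan2(M[1,1],M[0,1]))
    if axdir is not None:
        # tool z points down: +yaw about tool z lowers world angle
        y=-((axdir-a+90)%180-90)
    print('pos',s['position'].round(1),'jaw',round(a,1),'j6',s['joints'][5].round(2),'shift',sh.round(4),'yaw',round(y,2),'w',round(s['gripper_width'],2),'clk',s['clock'],'F',s['contact_force'].round(1))
E
python3 - <<'E'
from h import *
im=cv2.imread("pics/a_top.png")
grab("top","b",(290,110,410,280),3)
crop("b","b1",(300,140,400,280),5)
crop("b","b2",(135,120,285,250),5)
go([0,0,0])
E
```

```text
pos [277.2 559.8 230.7] jaw -116.3 j6 -0.26 shift [0.     0.6244 0.2314] yaw 0 w 85.53 clk 0.2 F [-0.1  0.1 -0.9]
```

View pics/b1.png

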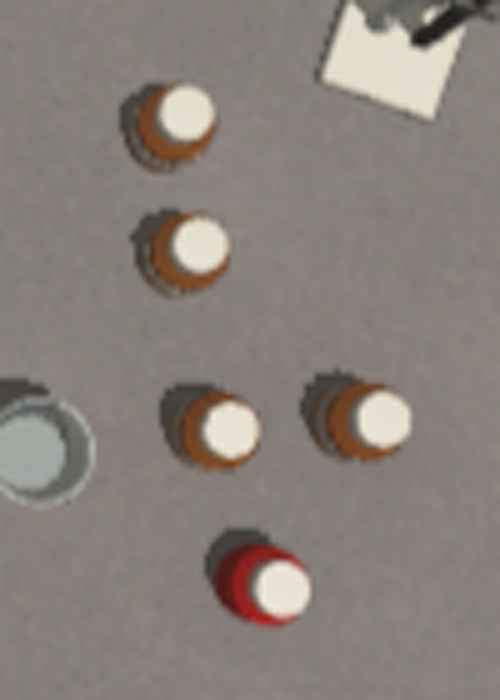

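View pics/b2.png

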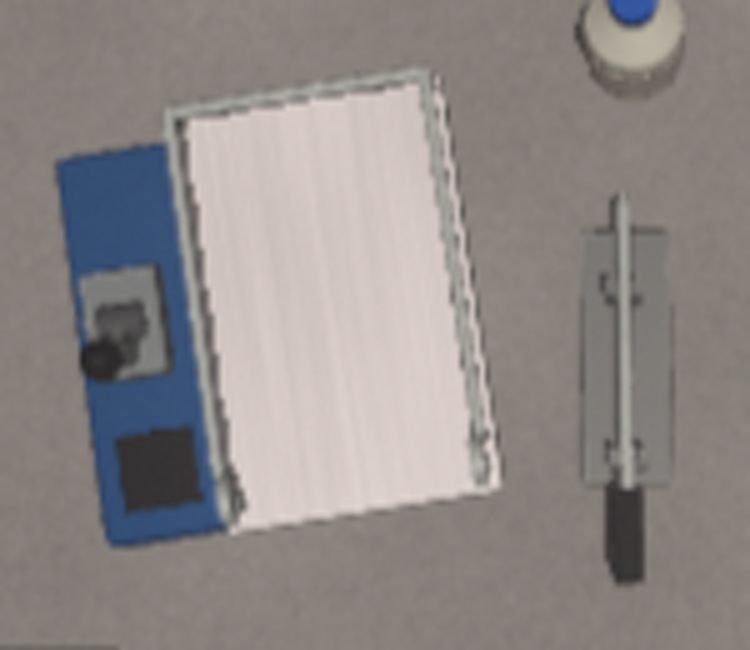

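Run:
```python
from h import *
f=lambda L,o,s=5:[((x+.5)/s-.5+o[0],(y+.5)/s-.5+o[1]) for x,y in L]
print('caps',px("top",f([(186,113),(201,244),(231,430),(384,419),(281,589)],(300,140)),96).round(1)[:,:2].tolist())
print('beaker',px("top",f([(45,450)],(300,140)),85).round(1))
print('rod butt,shoulder,tip',px("top",f([(626,580),(625,487),(621,194)],(135,120)),55).round(1))
e=px("top",f([(480,458),(232,499)],(135,120)),115).round(1);print('eyes',e, np.linalg.norm(e[0]-e[1]))
r=px("top",f([(430,72),(170,112)],(135,120)),115);print('rail',r.round(1), np.linalg.norm(r[0]-r[1]))
c=px("top",f([(500,488),(235,533)],(135,120)),75);print('corners',c.round(1), np.linalg.norm(c[0]-c[1]))
print('lever',px("top",f([(101,360)],(135,120)),134).round(1))
for a in(e,r,c): d=a[1]-a[0]; print(np.degrees(np.arctan2(d[1],d[0])))
```

```text
caps [[625.6, -245.3], [542.9, -251.4], [427.3, -265.2], [432.3, -359.3], [330.1, -291.6]]
beaker [[ 417.3 -151.6   85. ]]
rod butt,shoulder,tip [[ 4.016e+02  7.000e-01  5.500e+01]
 [ 4.606e+02  2.000e-01  5.500e+01]
 [ 6.504e+02 -9.000e-01  5.500e+01]]
eyes [[477.5  88.  115. ]
 [455.4 240.4 115. ]] 153.99405832693677
rail [[719.4 116.4 115. ]
 [697.7 279.5 115. ]] 164.51375167684503
corners [[460.7  78.7  75. ]
 [435.6 246.2  75. ]] 169.3878624700582
lever [[540.6 316.8 134. ]]
98.25112365721587
97.6023695815813
98.52087776614539
```

Run:
```python
from h import *
go([460,160,250],98)
go([625.6,-245.3,250],98)
```

```text
pos [277.2 559.8 230.7] jaw -116.3 j6 -0.26 shift [ 0.3413  0.2772 -0.019 ] yaw -34.35 w 85.53 clk 0.2 F [-0.1  0.1 -0.9]
pos [277.2 559.8 230.7] jaw -116.3 j6 -0.26 shift [ 0.6695  0.5669 -0.0186] yaw -34.35 w 85.53 clk 0.2 F [-0.1  0.1 -0.9]
```

Call:
{"method": "send_rows", "body": {
  "translation": [
    [0.034,0.028,-0.005],
    [0.068,0.056,-0.01],
    [0.102,0.084,-0.015],
    [0.136,0.112,-0.019],
    [0.17,0.14,-0.019],
    [0.204,0.168,-0.019],
    [0.238,0.196,-0.019],
    [0.272,0.224,-0.019],
    [0.306,0.252,-0.019],
    [0.34,0.28,-0.019],
    [0.374,0.31,-0.019],
    [0.408,0.338,-0.019]
  ],
  "yaw": [-4,-8,-12,-16,-20,-24,-28,-32,-34.3,-34.3,-34.3,-34.3],
  "fingers": [60,60,60,60,60,60,60,60,60,60,60,60]
}}

```text
clock: 1.4
position: [493.0, 74.0, 250.2]
ee_rot: [0.998, 0.069, -0.0, 0.001]
contact_force: [-0.0, 0.2, 0.3]
gripper_width: 65.4
```

Run:
```python
from h import *
go([625.6,-245.3,250],98)
```

```text
pos [493.   74.  250.2] jaw -82.0 j6 1.23 shift [0.0871 0.3346 0.0005] yaw -0.04 w 65.45 clk 1.4 F [-0.   0.2  0.3]
```

Call:
{"method": "send_rows", "body": {
  "translation": [
    [0.012,0.045,0],
    [0.024,0.09,0],
    [0.035,0.135,0],
    [0.047,0.18,0],
    [0.058,0.225,0],
    [0.07,0.27,0],
    [0.081,0.312,0],
    [0.087,0.3346,0],
    [0.087,0.3346,0],
    [0.087,0.3346,0]
  ],
  "yaw": [0,0,0,0,0,0,0,0,0,0],
  "fingers": [140,140,140,140,140,140,140,140,140,140]
}}

```text
clock: 2.4
position: [625.1, -245.7, 249.6]
ee_rot: [0.998, 0.069, -0.001, 0.0]
contact_force: [-0.5, 0.4, 0.2]
gripper_width: 38.6
```

Run:
```python
from h import *
s=read_state()
go([625.6,-245.3,74],98)
grab("wrist","c",None,1.5)
grab("top","d",None,1.5)
P=[[625.6,-245.3,96],[542.9,-251.4,96]]
print(proj("wrist",P,s)*1.5)
```

```text
pos [ 625.1 -245.7  249.6] jaw -82.1 j6 1.84 shift [ 0.0008 -0.0003  0.1756] yaw -0.11 w 38.56 clk 2.4 F [-0.5  0.4  0.2]
[[388.21793933 261.26300756]
 [381.06219778 367.61458734]]
```

View pics/c.png

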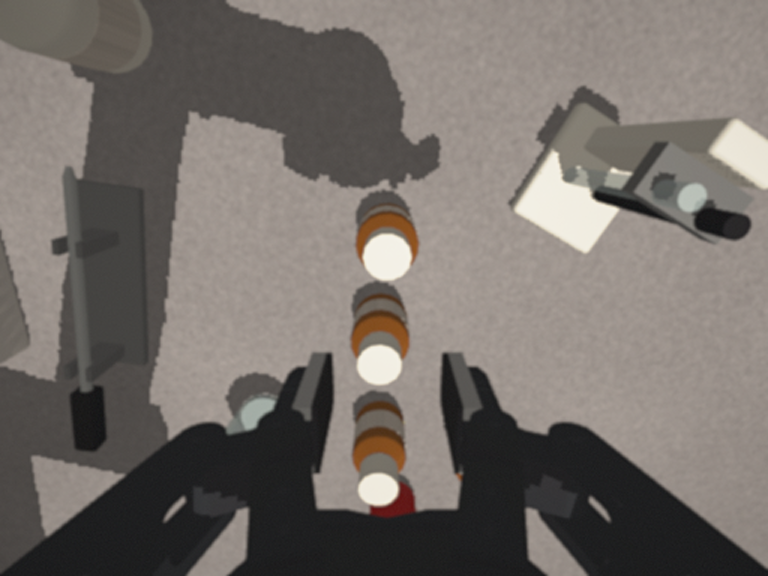

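View pics/d.png

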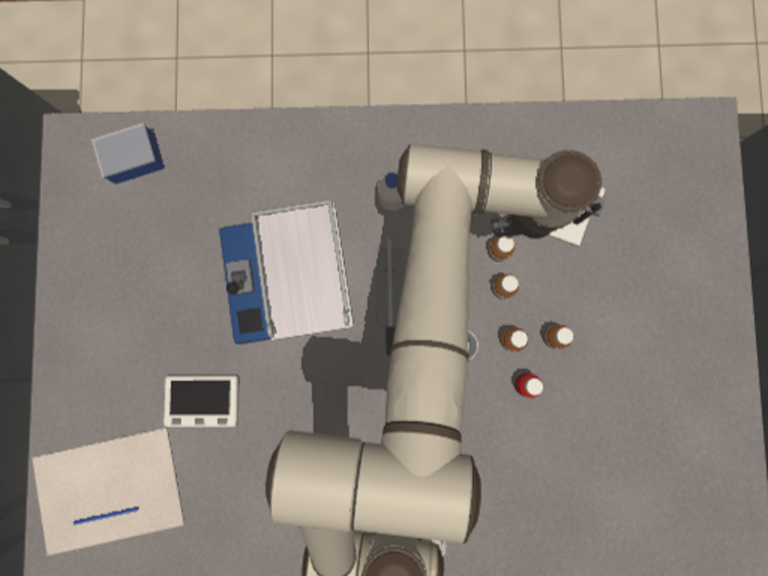

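Bottle 1's cap is at wrist pixel (387,257), 3 mm from the prediction. There's nothing near the fingers. Descending on it with a light closure.

Call:
{"method": "send_rows", "body": {
  "translation": [
    [0.001,0,0.02],
    [0.002,0,0.06],
    [0.002,0,0.1],
    [0.002,0,0.14],
    [0.002,0,0.165],
    [0.002,0,0.1756],
    [0.002,0,0.1756],
    [0.002,0,0.1756],
    [0.002,0,0.1756],
    [0.002,0,0.1756],
    [0.002,0,0.1756],
    [0.002,0,0.1756]
  ],
  "yaw": [0,0,0,0,0,0,0,0,0,0,0,0],
  "fingers": [70,70,70,70,70,70,130,145,150,153,153,153]
}}

```text
clock: 3.7
position: [627.5, -244.6, 75.8]
ee_rot: [0.998, 0.07, 0.0, 0.001]
contact_force: [1.1, -2.7, 0.7]
gripper_width: 34.4
```

Call:
{"method": "send_rows", "body": {
  "translation": [
    [0,0,0],
    [0,0,0],
    [0,0,0]
  ],
  "yaw": [0,0,0],
  "fingers": [155,156,156]
}}

```text
clock: 4.0
position: [627.5, -244.7, 75.8]
ee_rot: [0.998, 0.07, 0.0, 0.001]
contact_force: [0.7, -1.5, 0.4]
gripper_width: 33.7
```

Call:
{"method": "send_rows", "body": {
  "translation": [
    [0,0,-0.005],
    [0,0,-0.01],
    [0,0,-0.015],
    [0,0,-0.015]
  ],
  "yaw": [0,0,0,0],
  "fingers": [156,156,156,156]
}}

```text
clock: 4.4
position: [628.0, -244.7, 91.9]
ee_rot: [0.998, 0.07, 0.001, 0.001]
contact_force: [0.3, -0.2, -1.9]
gripper_width: 33.4
```

Run:
```python
from h import *
go([625.6,-245.3,74],98)
grab("wrist","e",None,1.5)
```

```text
pos [ 628.  -244.7   91.9] jaw -82.0 j6 1.84 shift [-0.0025  0.0002  0.0179] yaw 0.01 w 33.43 clk 4.4 F [ 0.3 -0.2 -1.9]
```

View pics/e.png

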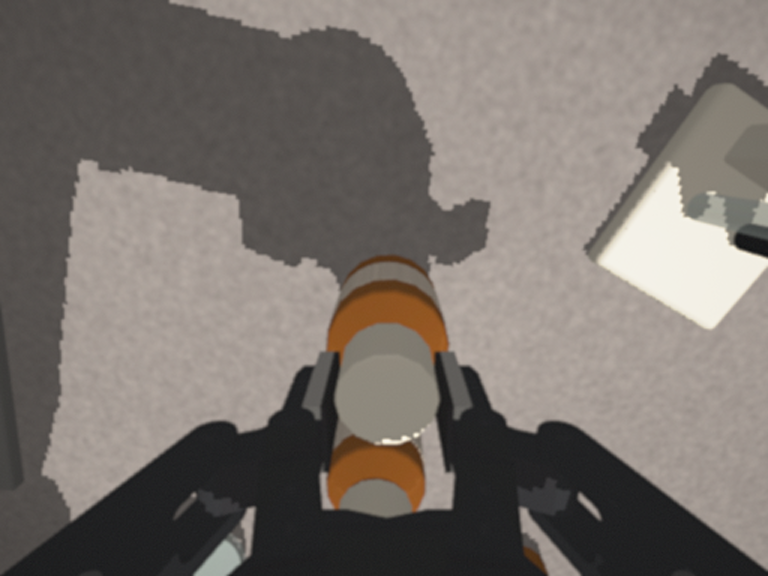

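```bash
cat >> h.py <<'E'
C=np.array([582.,181.]); A=np.radians(8.1)
def sh(x,y,z=None):
    p=C+np.array([x*np.cos(A)-y*np.sin(A), x*np.sin(A)+y*np.cos(A)]); return list(p)+([z] if z is not None else [])
E
python3 - <<'E'
from h import *
print(sh(75,-40)); go(sh(75,-40,250),98)
E
```

```text
[np.float64(661.8878236062451), np.float64(151.9666460866564)]
pos [ 627.7 -244.6   91.4] jaw -82.0 j6 1.84 shift [ 0.0893 -0.3877 -0.1591] yaw 0.0 w 33.33 clk 4.45 F [-0.4 -0.4 -0.7]
```

Call:
{"method": "send_rows", "body": {
  "translation": [
    [0,0,-0.02],
    [0,0,-0.05],
    [0,0,-0.09],
    [0.004,-0.01,-0.13],
    [0.01,-0.035,-0.159],
    [0.02,-0.075,-0.165],
    [0.03,-0.12,-0.165],
    [0.04,-0.165,-0.165],
    [0.05,-0.21,-0.165],
    [0.06,-0.255,-0.165],
    [0.07,-0.3,-0.165],
    [0.08,-0.34,-0.165]
  ],
  "yaw": [0,0,0,0,0,0,0,0,0,0,0,0],
  "fingers": [157,157,157,157,157,157,157,157,157,157,157,157]
}}

```text
clock: 5.65
position: [658.8, 105.7, 255.8]
ee_rot: [0.998, 0.07, 0.001, 0.001]
contact_force: [-0.2, -0.3, -2.0]
gripper_width: 33.2
```

Run:
```python
from h import *
go(sh(75,-40,151),98)
```

```text
pos [658.8 105.7 255.8] jaw -82.0 j6 1.31 shift [ 0.0094 -0.0455  0.1048] yaw 0.04 w 33.22 clk 5.65 F [-0.2 -0.3 -2. ]
```

Call:
{"method": "send_rows", "body": {
  "translation": [
    [0.005,-0.025,0],
    [0.0094,-0.044,0.005],
    [0.0094,-0.0455,0.03],
    [0.0094,-0.0455,0.06],
    [0.0094,-0.0455,0.085],
    [0.0094,-0.0455,0.097],
    [0.0094,-0.0455,0.1],
    [0.0094,-0.0455,0.102],
    [0.0094,-0.0455,0.103]
  ],
  "yaw": [0,0,0,0,0,0,0,0,0],
  "fingers": [157,157,157,157,157,157,157,157,157]
}}

```text
clock: 6.55
position: [662.8, 152.0, 154.2]
ee_rot: [0.998, 0.07, 0.002, 0.0]
contact_force: [0.2, 0.3, -1.2]
gripper_width: 33.0
```

Call:
{"method": "send_rows", "body": {
  "translation": [
    [0,0,0.001],
    [0,0,0.002],
    [0,0,0.002]
  ],
  "yaw": [0,0,0],
  "fingers": [157,157,157]
}}

```text
clock: 6.85
position: [663.0, 152.1, 152.8]
ee_rot: [0.998, 0.07, 0.002, 0.0]
contact_force: [-0.2, 0.1, -0.6]
gripper_width: 32.7
```

Run:
```python
from h import *
go(sh(75,-40,151),98)
grab("wrist","f",None,1.5)
```

```text
pos [663.  152.1 152.8] jaw -82.0 j6 1.25 shift [-0.0011 -0.      0.0017] yaw 0.03 w 32.71 clk 6.85 F [-0.2  0.1 -0.6]
```

View pics/f.png

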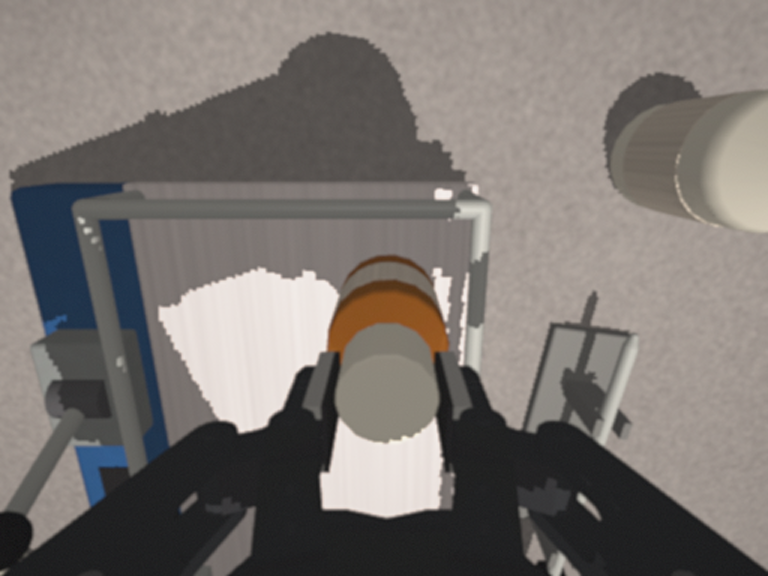

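Call:
{"method": "send_rows", "body": {
  "translation": [
    [0,0,0.001],
    [0,0,0.002],
    [0,0,0.003],
    [0,0,0.003]
  ],
  "yaw": [0,0,0,0],
  "fingers": [157,157,157,157]
}}

```text
clock: 7.3
position: [663.5, 152.1, 150.8]
ee_rot: [0.998, 0.07, 0.003, 0.0]
contact_force: [0.1, -0.5, 3.1]
gripper_width: 33.1
```

Call:
{"method": "send_rows", "body": {
  "translation": [
    [0,0,0],
    [0,0,0],
    [0,0,0],
    [0,0,-0.01],
    [0,0,-0.04],
    [0,0,-0.08],
    [0,0,-0.105]
  ],
  "yaw": [0,0,0,0,0,0,0],
  "fingers": [140,110,100,100,80,70,70]
}}

```text
clock: 8.0
position: [663.8, 152.1, 260.0]
ee_rot: [0.998, 0.07, 0.006, -0.0]
contact_force: [1.0, 0.1, 1.0]
gripper_width: 61.7
```

Run:
```python
from h import *
s=read_state()
go([544,-251.4,250],98)
grab("wrist","g",None,1)
grab("top","g2",(140,110,410,270),2.8)
```

```text
pos [663.8 152.1 260. ] jaw -81.9 j6 1.25 shift [-0.1754  0.3827  0.0082] yaw 0.07 w 61.72 clk 8.0 F [1.  0.1 1. ]
```

View pics/g.png

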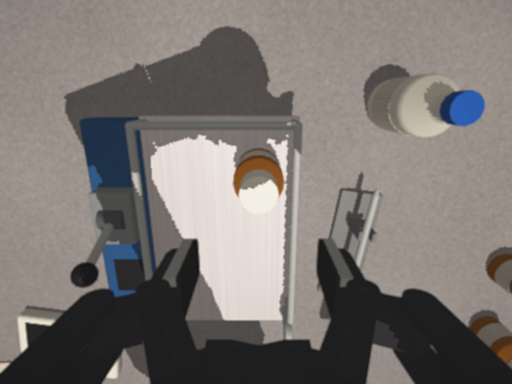

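View pics/g2.png

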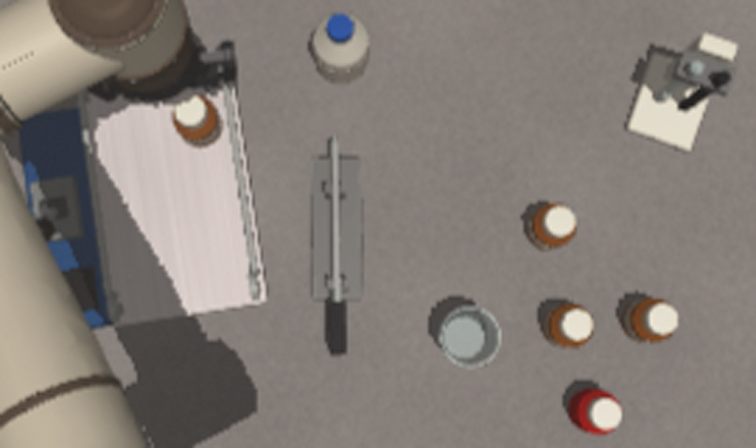

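Bottle 1 stands upright on the deck, and the others haven't moved: bottle 2's cap is at g2 (559,221). Going to bottle 2.

Call:
{"method": "send_rows", "body": {
  "translation": [
    [-0.01,0.02,0.005],
    [-0.028,0.06,0.008],
    [-0.048,0.105,0.008],
    [-0.068,0.15,0.008],
    [-0.089,0.195,0.008],
    [-0.11,0.24,0.008],
    [-0.13,0.285,0.008],
    [-0.151,0.33,0.008],
    [-0.17,0.37,0.03],
    [-0.1754,0.3827,0.06],
    [-0.1754,0.3827,0.09],
    [-0.1754,0.3827,0.09]
  ],
  "yaw": [0,0,0,0,0,0,0,0,0,0,0,0],
  "fingers": [70,70,70,70,70,70,70,70,70,70,70,70]
}}

```text
clock: 9.3
position: [543.3, -250.5, 164.3]
ee_rot: [0.998, 0.069, 0.004, -0.003]
contact_force: [0.1, 0.8, -0.9]
gripper_width: 62.1
```

```bash
cat >> h.py <<'E'
def tilt():
    z=R.from_quat(read_state()['ee_rot']).as_matrix()[:,2]; print('toolz',z.round(4))
E
python3 - <<'E'
from h import *
tilt();go([544,-251.4,76],98)
s=read_state();grab("wrist","i",None,1.5)
print(proj("wrist",[[544,-251.4,96]],s)*1.5)
E
```

```text
toolz [ 0.0071  0.0065 -1.    ]
pos [ 543.3 -250.5  164.3] jaw -82.1 j6 1.88 shift [-0.0001  0.0015  0.0883] yaw -0.06 w 62.08 clk 9.3 F [ 0.1  0.8 -0.9]
[[392.14400396 305.65873594]]
```

View pics/i.png

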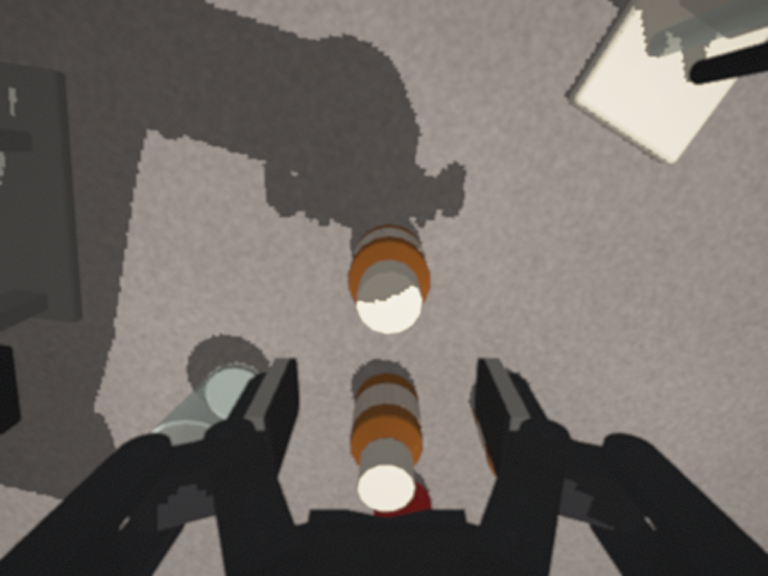

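Bottle 2's cap is between the fingers at (388,297). Descending and gripping.

Call:
{"method": "send_rows", "body": {
  "translation": [
    [0.001,0.0005,0.03],
    [0.002,0.0005,0.06],
    [0.002,0.0005,0.08],
    [0.002,0.0005,0.088],
    [0.002,0.0005,0.088],
    [0.002,0.0005,0.088],
    [0.002,0.0005,0.088],
    [0.002,0.0005,0.088],
    [0.002,0.0005,0.088],
    [0.002,0.0005,0.088],
    [0.002,0.0005,0.088]
  ],
  "yaw": [0,0,0,0,0,0,0,0,0,0,0],
  "fingers": [70,70,70,70,130,145,150,153,155,157,157]
}}

```text
clock: 10.45
position: [549.3, -250.7, 80.7]
ee_rot: [0.997, 0.07, 0.007, -0.001]
contact_force: [-0.9, 2.5, 6.8]
gripper_width: 33.3
```

Run:
```python
from h import *
go(sh(75,40,255),98)
```

```text
pos [ 549.3 -250.7   80.7] jaw -81.9 j6 1.88 shift [ 0.1705 -0.4631 -0.1711] yaw 0.08 w 33.31 clk 10.45 F [-0.9  2.5  6.8]
```

Run:
```python
from h import *
tilt()
grab("wrist","j",None,1.5)
```

```text
toolz [ 0.0143  0.0035 -0.9999]
```

View pics/j.png

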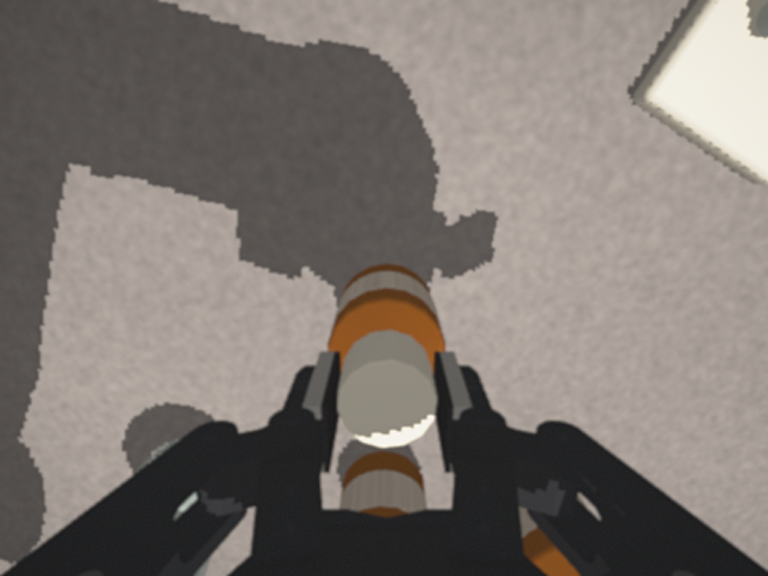

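Call:
{"method": "send_rows", "body": {
  "translation": [
    [0,0,-0.004],
    [0,0,-0.01],
    [0,0,-0.015],
    [0,0,-0.015]
  ],
  "yaw": [0,0,0,0],
  "fingers": [157,157,157,157]
}}

```text
clock: 10.9
position: [549.5, -250.9, 96.5]
ee_rot: [0.997, 0.07, 0.008, -0.001]
contact_force: [-0.1, -0.3, -1.9]
gripper_width: 33.3
```

Run:
```python
from h import *
tilt()
go(sh(75,40,255),98)
grab("wrist","k",None,1)
```

```text
toolz [ 0.0156  0.0031 -0.9999]
pos [ 549.5 -250.9   96.5] jaw -81.9 j6 1.88 shift [ 0.1704 -0.4632 -0.1555] yaw 0.08 w 33.25 clk 10.9 F [-0.1 -0.3 -1.9]
```

View pics/k.png

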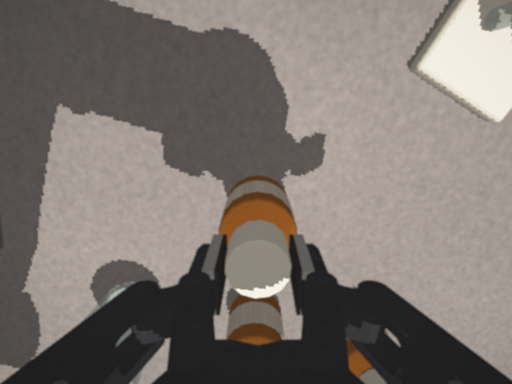

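Call:
{"method": "send_rows", "body": {
  "translation": [
    [0,0,-0.02],
    [0,-0.005,-0.06],
    [0.005,-0.025,-0.1],
    [0.015,-0.06,-0.14],
    [0.03,-0.1,-0.17],
    [0.046,-0.145,-0.185],
    [0.062,-0.19,-0.185],
    [0.08,-0.235,-0.185],
    [0.097,-0.28,-0.185],
    [0.114,-0.325,-0.185],
    [0.131,-0.37,-0.185],
    [0.148,-0.41,-0.185]
  ],
  "yaw": [0,0,0,0,0,0,0,0,0,0,0,0],
  "fingers": [157,157,157,157,157,157,157,157,157,157,157,157]
}}

```text
clock: 12.15
position: [635.1, 177.6, 283.2]
ee_rot: [0.997, 0.071, 0.007, -0.001]
contact_force: [1.4, -0.7, -1.7]
gripper_width: 32.9
```

Run:
```python
from h import *
tilt()
go(sh(75,40,156),98)
```

```text
toolz [ 0.0137  0.0033 -0.9999]
pos [635.1 177.6 283.2] jaw -81.9 j6 1.19 shift [ 0.0211 -0.0507  0.1276] yaw 0.11 w 32.91 clk 12.15 F [ 1.4 -0.7 -1.7]
```

Call:
{"method": "send_rows", "body": {
  "translation": [
    [0.01,-0.025,0],
    [0.02,-0.047,0.002],
    [0.0211,-0.0507,0.025],
    [0.0211,-0.0507,0.06],
    [0.0211,-0.0507,0.095],
    [0.0211,-0.0507,0.115],
    [0.0211,-0.0507,0.122],
    [0.0211,-0.0507,0.124],
    [0.0211,-0.0507,0.1255],
    [0.0211,-0.0507,0.127],
    [0.0211,-0.0507,0.127]
  ],
  "yaw": [0,0,0,0,0,0,0,0,0,0,0],
  "fingers": [157,157,157,157,157,157,157,157,157,157,157]
}}

```text
clock: 13.25
position: [650.9, 231.4, 157.7]
ee_rot: [0.997, 0.071, 0.008, -0.002]
contact_force: [-0.4, 0.1, -2.1]
gripper_width: 33.1
```

Call:
{"method": "send_rows", "body": {
  "translation": [
    [0,0,0.001],
    [0,0,0.002],
    [0,0,0.003],
    [0,0,0.003]
  ],
  "yaw": [0,0,0,0],
  "fingers": [157,157,157,157]
}}

```text
clock: 13.65
position: [651.5, 231.6, 155.8]
ee_rot: [0.997, 0.071, 0.009, -0.002]
contact_force: [-1.5, 0.8, 2.1]
gripper_width: 32.9
```

Call:
{"method": "send_rows", "body": {
  "translation": [
    [0,0,0.001],
    [0,0,0.001],
    [0,0,0.001],
    [0,0,0.001],
    [0,0,-0.01],
    [0,0,-0.04],
    [0,0,-0.08],
    [0,0,-0.11]
  ],
  "yaw": [0,0,0,0,0,0,0,0],
  "fingers": [157,140,110,100,100,80,70,70]
}}

```text
clock: 14.45
position: [650.2, 231.1, 269.3]
ee_rot: [0.997, 0.071, 0.01, -0.002]
contact_force: [0.3, 0.0, 2.1]
gripper_width: 61.9
```

Run:
```python
from h import *
tilt()
go([428.5,-265.2,270],98)
grab("wrist","l",None,1)
grab("top","l2",(140,110,410,270),2.8)
```

```text
toolz [ 0.0203  0.0057 -0.9998]
pos [650.2 231.1 269.3] jaw -81.9 j6 1.13 shift [-0.2897  0.4599 -0.008 ] yaw 0.15 w 61.89 clk 14.45 F [0.3 0.  2.1]
```

View pics/l.png

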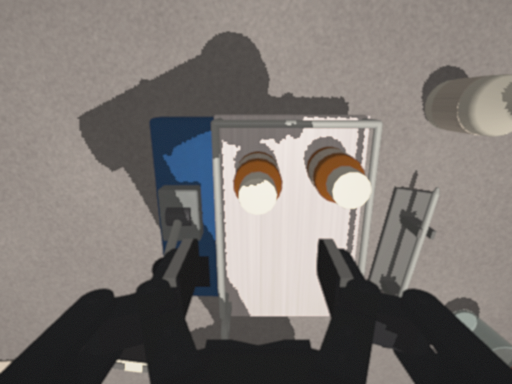

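View pics/l2.png

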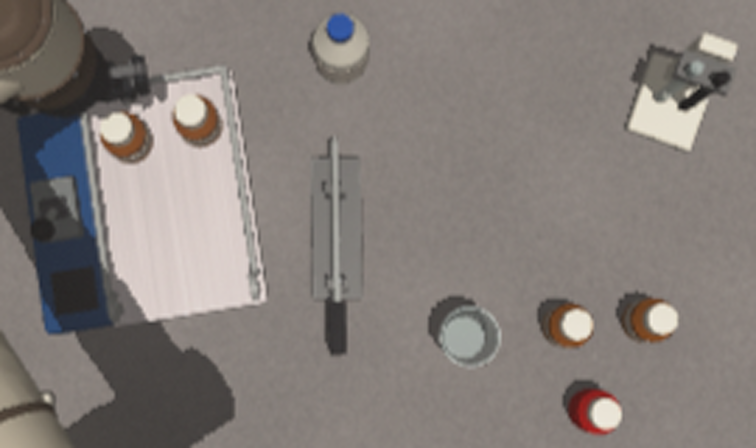

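Both bottles are upright on the deck. Next is bottle 3, with its cap at l2 (576,324).

Call:
{"method": "send_rows", "body": {
  "translation": [
    [-0.013,0.02,0],
    [-0.036,0.057,0],
    [-0.061,0.097,0],
    [-0.087,0.138,0],
    [-0.113,0.179,0],
    [-0.139,0.22,0],
    [-0.165,0.262,0],
    [-0.191,0.303,0],
    [-0.217,0.345,0],
    [-0.243,0.386,0],
    [-0.268,0.426,0],
    [-0.2897,0.4599,0]
  ],
  "yaw": [0,0,0,0,0,0,0,0,0,0,0,0],
  "fingers": [70,70,70,70,70,70,70,70,70,70,70,70]
}}

```text
clock: 15.75
position: [429.3, -266.4, 262.7]
ee_rot: [0.997, 0.071, 0.015, -0.004]
contact_force: [0.6, 0.2, -0.3]
gripper_width: 61.7
```

Run:
```python
from h import *
tilt();go([430,-265.2,80],98)
s=read_state();grab("wrist","m",None,1.5)
print(proj("wrist",[[428.5,-265.2,96],[432,-359,96]],s)*1.5)
```

```text
toolz [ 0.0294  0.0093 -0.9995]
pos [ 429.3 -266.4  262.7] jaw -81.9 j6 1.96 shift [-4.700e-03 -1.000e-04  1.826e-01] yaw 0.13 w 61.69 clk 15.75 F [ 0.6  0.2 -0.3]
[[387.98749135 265.31147782]
 [515.50723021 278.43901232]]
```

View pics/m.png

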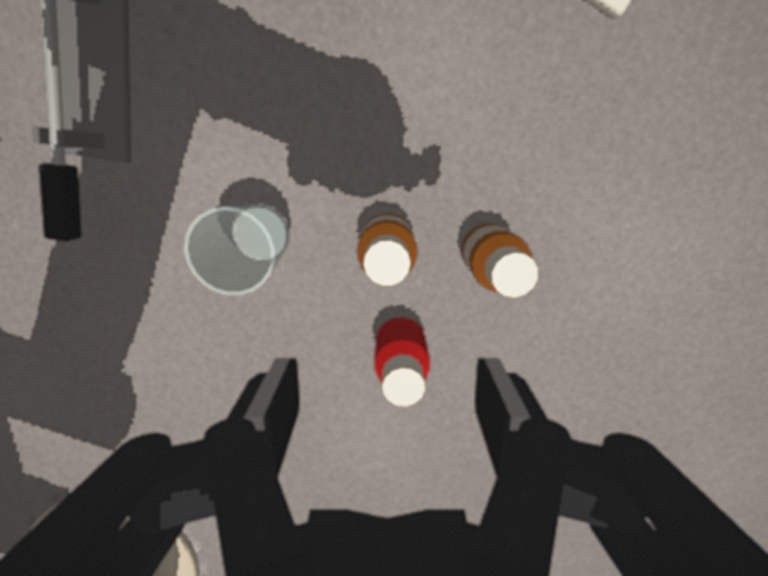

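Wrist view: bottle 3's cap is at (387,262) and the red decoy at (403,387). Bottle 4 is at (514,275) and the beaker at (230,250). Descending on bottle 3.

Call:
{"method": "send_rows", "body": {
  "translation": [
    [-0.001,0,0.03],
    [-0.002,0,0.075],
    [-0.003,0,0.12],
    [-0.004,0,0.155],
    [-0.0045,0,0.175],
    [-0.0047,0,0.184],
    [-0.0047,0,0.184],
    [-0.0047,0,0.184]
  ],
  "yaw": [0,0,0,0,0,0,0,0],
  "fingers": [70,70,70,70,70,70,70,70]
}}

```text
clock: 16.6
position: [428.7, -269.0, 79.5]
ee_rot: [0.997, 0.069, 0.015, -0.003]
contact_force: [-0.3, -0.1, 1.1]
gripper_width: 61.8
```

Run:
```python
from h import *
tilt();go([430,-265.2,78],98)
```

```text
toolz [ 0.0295  0.0074 -0.9995]
pos [ 428.7 -269.    79.5] jaw -82.1 j6 1.97 shift [ 0.0018 -0.0036  0.0016] yaw -0.07 w 61.84 clk 16.6 F [-0.3 -0.1  1.1]
```

Call:
{"method": "send_rows", "body": {
  "translation": [
    [0.0018,-0.0036,0.0005],
    [0.0018,-0.0036,0.0005],
    [0.0018,-0.0036,0.0005],
    [0.0018,-0.0036,0.0005],
    [0.0018,-0.0036,0.0005],
    [0.0018,-0.0036,0.0005],
    [0.0018,-0.0036,-0.006],
    [0.0018,-0.0036,-0.015],
    [0.0018,-0.0036,-0.015]
  ],
  "yaw": [0,0,0,0,0,0,0,0,0],
  "fingers": [130,145,151,154,157,157,157,157,157]
}}

```text
clock: 17.5
position: [430.2, -265.7, 95.8]
ee_rot: [0.997, 0.069, 0.016, -0.002]
contact_force: [-0.3, -0.1, -1.5]
gripper_width: 33.3
```

Run:
```python
from h import *
tilt();go(sh(0,-40,250),98)
grab("wrist","n",None,1)
```

```text
toolz [ 0.0317  0.0066 -0.9995]
pos [ 430.2 -265.7   95.8] jaw -82.1 j6 1.96 shift [ 0.217  -0.3817 -0.1465] yaw -0.06 w 33.3 clk 17.5 F [-0.3 -0.1 -1.5]
```

View pics/n.png

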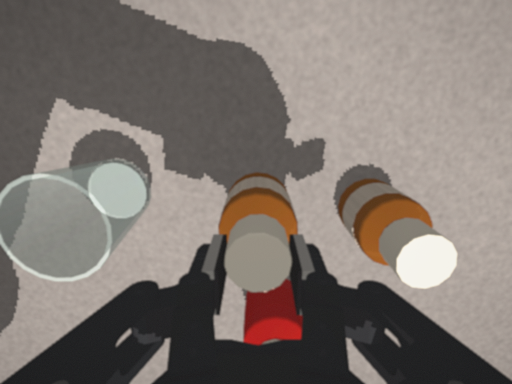

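Call:
{"method": "send_rows", "body": {
  "translation": [
    [0,0,-0.03],
    [0,0,-0.075],
    [0.005,-0.008,-0.12],
    [0.02,-0.035,-0.155],
    [0.04,-0.072,-0.165],
    [0.063,-0.112,-0.165],
    [0.087,-0.153,-0.165],
    [0.111,-0.194,-0.165],
    [0.135,-0.236,-0.165],
    [0.158,-0.278,-0.165],
    [0.182,-0.32,-0.165],
    [0.206,-0.361,-0.165]
  ],
  "yaw": [0,0,0,0,0,0,0,0,0,0,0,0],
  "fingers": [157,157,157,157,157,157,157,157,157,157,157,157]
}}

```text
clock: 18.75
position: [578.9, 121.2, 267.1]
ee_rot: [0.997, 0.069, 0.015, -0.002]
contact_force: [0.6, -1.5, -1.6]
gripper_width: 33.4
```

Run:
```python
from h import *
tilt();go(sh(0,-40,156),98)
```

```text
toolz [ 0.0298  0.0069 -0.9995]
pos [578.9 121.2 267.1] jaw -82.1 j6 1.22 shift [ 0.0081 -0.0185  0.1115] yaw -0.06 w 33.43 clk 18.75 F [ 0.6 -1.5 -1.6]
```

Call:
{"method": "send_rows", "body": {
  "translation": [
    [0.006,-0.016,0],
    [0.0081,-0.0185,0.015],
    [0.0081,-0.0185,0.05],
    [0.0081,-0.0185,0.08],
    [0.0081,-0.0185,0.1],
    [0.0081,-0.0185,0.107],
    [0.0081,-0.0185,0.11],
    [0.0081,-0.0185,0.111],
    [0.0081,-0.0185,0.112],
    [0.0081,-0.0185,0.113],
    [0.0081,-0.0185,0.114],
    [0.0081,-0.0185,0.114]
  ],
  "yaw": [0,0,0,0,0,0,0,0,0,0,0,0],
  "fingers": [157,157,157,157,157,157,157,157,157,157,157,157]
}}

```text
clock: 19.95
position: [588.4, 141.7, 155.0]
ee_rot: [0.997, 0.069, 0.016, -0.003]
contact_force: [-1.8, -0.4, 4.0]
gripper_width: 33.1
```

Call:
{"method": "send_rows", "body": {
  "translation": [
    [0,0,0],
    [0,0,0],
    [0,0,0],
    [0,0,-0.01],
    [0,0,-0.04],
    [0,0,-0.08],
    [0,0,-0.11],
    [0,0,-0.11],
    [0,0,-0.11]
  ],
  "yaw": [0,0,0,0,0,0,0,0,0],
  "fingers": [140,110,100,100,80,70,70,70,70]
}}

```text
clock: 20.85
position: [584.9, 141.0, 266.2]
ee_rot: [0.997, 0.069, 0.017, -0.003]
contact_force: [-0.4, 0.3, -0.5]
gripper_width: 62.1
```

Run:
```python
from h import *
tilt()
go([433.5,-359.3,260],98)
grab("wrist","o",None,1)
grab("top","o2",(140,110,410,270),2.8)
```

```text
toolz [ 0.034   0.009  -0.9994]
pos [584.9 141.  266.2] jaw -82.0 j6 1.2 shift [-0.2193  0.4745 -0.0034] yaw -0.04 w 62.14 clk 20.85 F [-0.4  0.3 -0.5]
```

View pics/o.png

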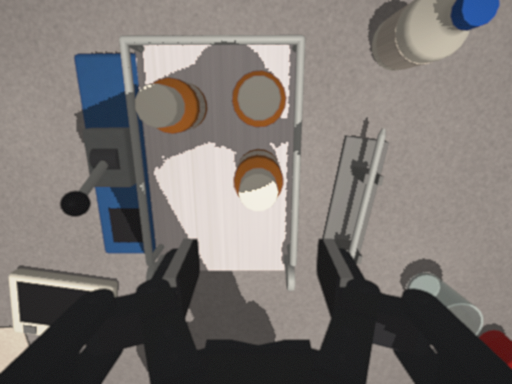

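View pics/o2.png

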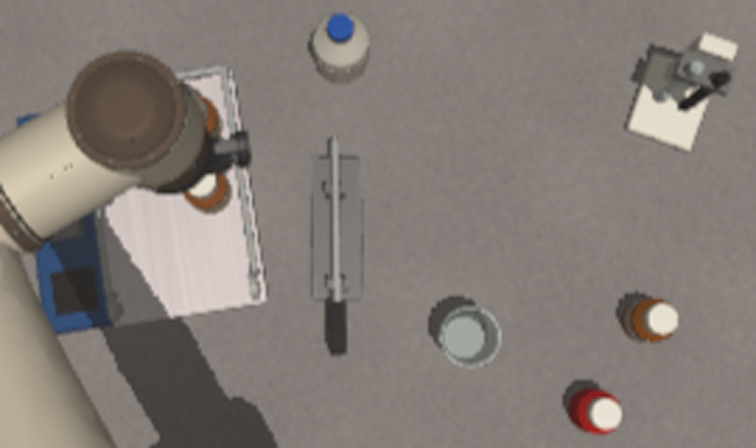

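Three bottles are standing on the deck, and bottle 4 hasn't moved (o2 662,319). Going to bottle 4.

Call:
{"method": "send_rows", "body": {
  "translation": [
    [-0.01,0.022,0],
    [-0.027,0.06,0],
    [-0.047,0.102,0],
    [-0.067,0.147,0],
    [-0.088,0.192,0],
    [-0.109,0.237,0],
    [-0.13,0.282,0],
    [-0.151,0.327,0],
    [-0.172,0.372,0],
    [-0.192,0.415,0],
    [-0.209,0.452,0],
    [-0.2193,0.4745,0]
  ],
  "yaw": [0,0,0,0,0,0,0,0,0,0,0,0],
  "fingers": [70,70,70,70,70,70,70,70,70,70,70,70]
}}

```text
clock: 22.15
position: [431.0, -361.9, 254.3]
ee_rot: [0.998, 0.068, 0.014, -0.003]
contact_force: [0.4, -0.6, 0.4]
gripper_width: 62.1
```

Run:
```python
from h import *
tilt();go([433.5,-359.3,85],98)
s=read_state();grab("wrist","p",None,1.5)
print(proj("wrist",[[433.5,-359,96]],s)*1.5)
```

```text
toolz [ 0.0272  0.0082 -0.9996]
pos [ 431.  -361.9  254.3] jaw -82.2 j6 2.14 shift [-0.002  -0.0014  0.1693] yaw -0.19 w 62.07 clk 22.15 F [ 0.4 -0.6  0.4]
[[386.10255985 262.87357052]]
```

View pics/p.png

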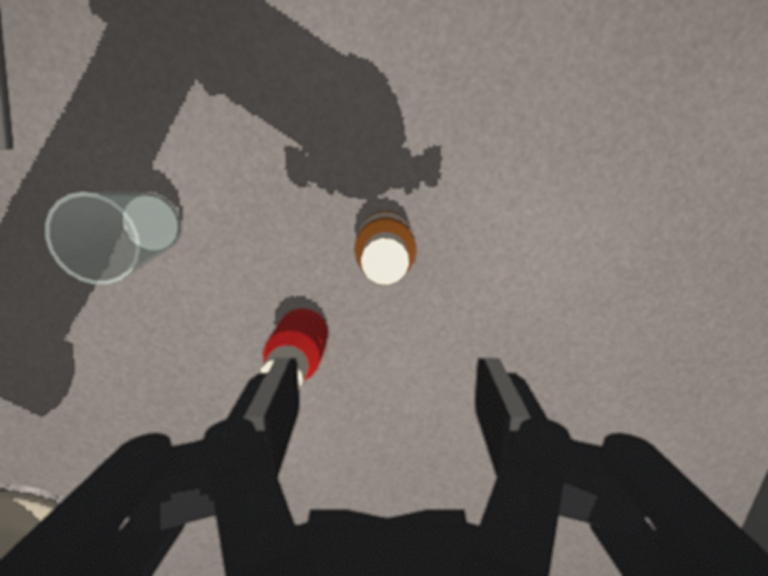

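Call:
{"method": "send_rows", "body": {
  "translation": [
    [-0.001,0,0.03],
    [-0.001,-0.001,0.075],
    [-0.002,-0.0014,0.12],
    [-0.002,-0.0014,0.152],
    [-0.002,-0.0014,0.17],
    [-0.002,-0.0014,0.1745],
    [-0.002,-0.0014,0.1745],
    [-0.002,-0.0014,0.1745],
    [-0.002,-0.0014,0.1745],
    [-0.002,-0.0014,0.1745],
    [-0.002,-0.0014,0.1745],
    [-0.002,-0.0014,0.1745]
  ],
  "yaw": [0,0,0,0,0,0,0,0,0,0,0,0],
  "fingers": [70,70,70,70,70,70,130,145,151,154,157,157]
}}

```text
clock: 23.4
position: [433.7, -361.5, 80.9]
ee_rot: [0.998, 0.067, 0.014, -0.002]
contact_force: [-1.1, 1.7, 5.6]
gripper_width: 32.9
```

Run:
```python
from h import *
tilt();go(sh(0,40,250),98)
```

```text
toolz [ 0.0284  0.0064 -0.9996]
pos [ 433.7 -361.5   80.9] jaw -82.3 j6 2.14 shift [ 0.2245 -0.558  -0.1612] yaw -0.26 w 32.9 clk 23.4 F [-1.1  1.7  5.6]
```

Call:
{"method": "send_rows", "body": {
  "translation": [
    [0,0,-0.015],
    [0,0,-0.045],
    [0,0,-0.085],
    [0.004,-0.01,-0.125],
    [0.016,-0.04,-0.16],
    [0.033,-0.082,-0.185],
    [0.05,-0.125,-0.185],
    [0.067,-0.168,-0.185],
    [0.085,-0.211,-0.185],
    [0.102,-0.254,-0.185],
    [0.12,-0.298,-0.185],
    [0.137,-0.34,-0.185]
  ],
  "yaw": [0,0,0,0,0,0,0,0,0,0,0,0],
  "fingers": [157,157,157,157,157,157,157,157,157,157,157,157]
}}

```text
clock: 24.6
position: [518.2, -5.4, 270.6]
ee_rot: [0.998, 0.067, 0.014, -0.002]
contact_force: [1.1, -0.7, -1.6]
gripper_width: 33.0
```

Run:
```python
from h import *
tilt();go(sh(0,40,265),98)
```

```text
toolz [ 0.0286  0.0067 -0.9996]
pos [518.2  -5.4 270.6] jaw -82.3 j6 1.4 shift [ 0.0879 -0.2161  0.0088] yaw -0.26 w 32.96 clk 24.6 F [ 1.1 -0.7 -1.6]
```

Call:
{"method": "send_rows", "body": {
  "translation": [
    [0.016,-0.04,0],
    [0.034,-0.084,0],
    [0.052,-0.128,0],
    [0.07,-0.172,0],
    [0.083,-0.203,0],
    [0.0879,-0.2161,0],
    [0.087,-0.2161,0.025],
    [0.0865,-0.2161,0.06],
    [0.0855,-0.2161,0.09],
    [0.085,-0.2161,0.107],
    [0.085,-0.2161,0.111],
    [0.085,-0.2161,0.111]
  ],
  "yaw": [0,0,0,0,0,0,0,0,0,0,0,0],
  "fingers": [157,157,157,157,157,157,157,157,157,157,157,157]
}}

```text
clock: 25.8
position: [576.4, 220.3, 162.4]
ee_rot: [0.998, 0.067, 0.014, -0.002]
contact_force: [0.7, 0.1, -0.4]
gripper_width: 33.1
```

Run:
```python
from h import *
tilt();go(sh(0,40,156),98)
```

```text
toolz [ 0.0278  0.0058 -0.9996]
pos [576.4 220.3 162.4] jaw -82.3 j6 1.07 shift [-0.0001 -0.0003  0.0064] yaw -0.28 w 33.12 clk 25.8 F [ 0.7  0.1 -0.4]
```

Call:
{"method": "send_rows", "body": {
  "translation": [
    [0,0,0.003],
    [0,0,0.005],
    [0,0,0.006],
    [0,0,0.007],
    [0,0,0.008],
    [0,0,0.008]
  ],
  "yaw": [0,0,0,0,0,0],
  "fingers": [157,157,157,157,157,157]
}}

```text
clock: 26.4
position: [577.3, 220.7, 155.9]
ee_rot: [0.998, 0.068, 0.015, -0.002]
contact_force: [-1.3, -0.0, 5.2]
gripper_width: 33.0
```

Call:
{"method": "send_rows", "body": {
  "translation": [
    [0,0,0],
    [0,0,0],
    [0,0,0],
    [0,0,-0.01],
    [0,0,-0.04],
    [0,0,-0.08],
    [0,0,-0.11],
    [0,0,-0.11]
  ],
  "yaw": [0,0,0,0,0,0,0,0],
  "fingers": [140,110,100,100,80,70,70,70]
}}

```text
clock: 27.2
position: [576.3, 220.9, 272.5]
ee_rot: [0.997, 0.068, 0.021, -0.005]
contact_force: [-0.2, -0.2, 0.0]
gripper_width: 62.1
```

Run:
```python
from h import *
tilt()
go([380,150,270],98)
grab("wrist","q",None,1.5)
```

```text
toolz [ 0.0406  0.0118 -0.9991]
pos [576.3 220.9 272.5] jaw -82.2 j6 1.07 shift [-0.204   0.0437 -0.0063] yaw -0.21 w 62.11 clk 27.2 F [-0.2 -0.2  0. ]
```

View pics/q.png

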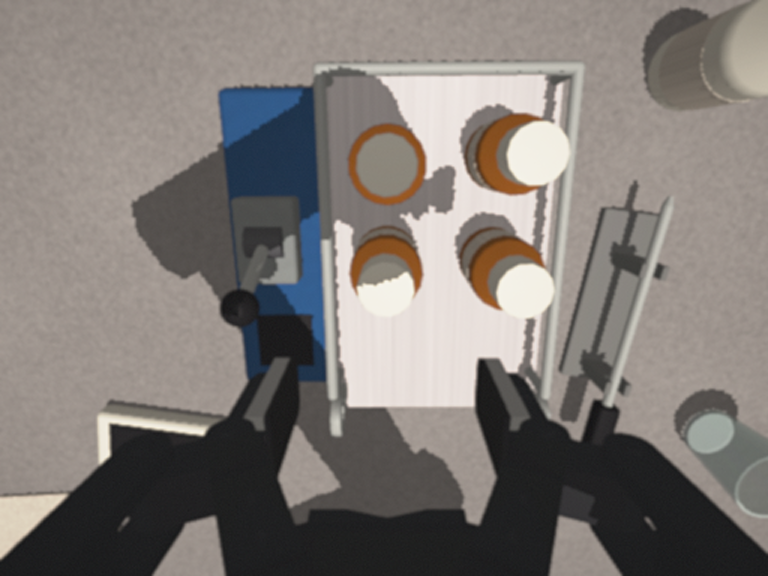

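Run:
```python
from h import *
tilt();go([380,150,270],98); print(read_state()['joint_vel'].round(3),read_state()['joints'].round(4))
```

```text
toolz [ 0.0357  0.0102 -0.9993]
pos [575.  220.6 269.4] jaw -82.2 j6 1.07 shift [-0.2026  0.0436 -0.0083] yaw -0.24 w 61.85 clk 27.25 F [-0.6 -0.4 -0.4]
[ 0.001  0.037 -0.07  -0.026  0.009 -0.001] [ 0.6352  0.3274  0.0123  0.0138 -1.221   1.0664]
```

Call:
{"method": "send_rows", "body": {
  "translation": [
    [0,0,0],
    [0,0,0],
    [0,0,0],
    [0,0,0]
  ],
  "yaw": [0,0,0,0],
  "fingers": [70,70,70,70]
}}

```text
clock: 27.65
position: [574.8, 220.4, 268.5]
ee_rot: [0.998, 0.068, 0.017, -0.003]
contact_force: [0.4, 0.2, 0.3]
gripper_width: 62.1
```

Run:
```python
from h import *
tilt();go([380,150,270],98); print(read_state()['joint_vel'].round(3),read_state()['joints'].round(4))
```

```text
toolz [ 0.0343  0.0092 -0.9994]
pos [574.8 220.4 268.5] jaw -82.2 j6 1.07 shift [-0.2023  0.0435 -0.0088] yaw -0.24 w 62.08 clk 27.65 F [0.4 0.2 0.3]
[ 0.    -0.001  0.004  0.001 -0.001 -0.   ] [ 0.6352  0.3282  0.0114  0.0137 -1.221   1.0664]
```

All four bottles are upright on the deck: caps at q (387,163), (537,153), (385,290) and (525,290). Next is the rod. I'll move over its handle and turn the jaws half round to keep joint 6 within range.

Run:
```python
from h import *
go([431,0.5,300],90)
```

```text
pos [574.8 220.4 268.5] jaw -82.2 j6 1.07 shift [-0.1709  0.1983 -0.0384] yaw 7.76 w 62.08 clk 27.65 F [0.4 0.2 0.3]
```

Call:
{"method": "send_rows", "body": {
  "translation": [
    [-0.012,0.016,-0.005],
    [-0.025,0.034,-0.01],
    [-0.04,0.056,-0.014],
    [-0.055,0.078,-0.018],
    [-0.07,0.1,-0.022],
    [-0.085,0.122,-0.025],
    [-0.1,0.144,-0.025],
    [-0.112,0.163,-0.025],
    [-0.112,0.18,-0.025],
    [-0.112,0.195,-0.025],
    [-0.112,0.2,-0.025],
    [-0.112,0.2,-0.025]
  ],
  "yaw": [8.5,17,25.5,34,42.5,51,59.5,68,76.5,85,93.5,94],
  "fingers": [70,60,60,60,60,60,60,60,60,60,60,60]
}}

```text
clock: 28.85
position: [489.9, 6.2, 288.3]
ee_rot: [0.729, -0.684, 0.009, -0.015]
contact_force: [0.5, 0.2, -0.3]
gripper_width: 65.5
```

Run:
```python
from h import *
tilt();go([431,0.5,300],90)
```

```text
toolz [ 0.0335  0.0089 -0.9994]
pos [489.9   6.2 288.3] jaw -176.3 j6 -0.28 shift [ 0.0018  0.0587 -0.0137] yaw -86.35 w 65.5 clk 28.85 F [ 0.5  0.2 -0.3]
```

Call:
{"method": "send_rows", "body": {
  "translation": [
    [0,0.008,-0.005],
    [0,0.016,-0.01],
    [0,0.025,-0.013],
    [0,0.035,-0.0137],
    [0.001,0.045,-0.0137],
    [0.002,0.055,-0.0137],
    [0.002,0.0587,-0.0137],
    [0.002,0.0587,-0.0137],
    [0.002,0.0587,-0.0137],
    [0.002,0.0587,-0.0137],
    [0.002,0.0587,-0.0137],
    [0.002,0.0587,-0.0137]
  ],
  "yaw": [8.5,17,25.5,34,42.5,51,59.5,68,76.5,85,93.6,93.6],
  "fingers": [60,60,60,60,60,60,60,60,60,60,60,60]
}}

```text
clock: 30.05
position: [430.9, 0.7, 299.8]
ee_rot: [-0.002, 1.0, 0.004, 0.017]
contact_force: [-0.2, -0.7, -1.0]
gripper_width: 65.5
```

Run:
```python
from h import *
tilt();go([431,0.5,300],90)
```

```text
toolz [ 0.0332  0.0088 -0.9994]
pos [430.9   0.7 299.8] jaw 90.3 j6 -1.95 shift [-0.0001 -0.0002 -0.0002] yaw 0.27 w 65.54 clk 30.05 F [-0.2 -0.7 -1. ]
```

Call:
{"method": "send_rows", "body": {
  "translation": [
    [0,0,0.04],
    [0,0,0.08],
    [0,0,0.11],
    [0,0,0.11]
  ],
  "yaw": [0,0,0,0],
  "fingers": [60,60,60,60]
}}

```text
clock: 30.45
position: [431.7, 1.0, 186.1]
ee_rot: [-0.004, 1.0, 0.003, 0.012]
contact_force: [0.7, -0.5, 0.7]
gripper_width: 65.3
```

Run:
```python
from h import *
tilt();go([431,0.5,120],90)
```

```text
toolz [ 0.0237  0.0062 -0.9997]
pos [431.7   1.  186.1] jaw 90.5 j6 -1.95 shift [ 0.0022 -0.0009  0.0661] yaw 0.49 w 65.34 clk 30.45 F [ 0.7 -0.5  0.7]
```

The tilt drops when a call ends in a downward overshoot. I'll repeat that: rise slowly, then drop sharply.

Call:
{"method": "send_rows", "body": {
  "translation": [
    [0,0,-0.015],
    [0,0,-0.03],
    [0,0,-0.045],
    [0,0,-0.06],
    [0,0,-0.075],
    [0,0,-0.09],
    [0,0,-0.1],
    [0,0,-0.108],
    [0,0,-0.112],
    [0,0,-0.112],
    [0,0,-0.112]
  ],
  "yaw": [0,0,0,0,0,0,0,0,0,0,0],
  "fingers": [60,60,60,60,60,60,60,60,60,60,60]
}}

```text
clock: 31.55
position: [428.7, 0.3, 297.6]
ee_rot: [-0.004, 1.0, 0.003, 0.011]
contact_force: [-0.0, -0.5, -0.9]
gripper_width: 65.1
```

Call:
{"method": "send_rows", "body": {
  "translation": [
    [0,0,0.048],
    [0,0,0.095],
    [0,0,0.13],
    [0,0,0.13]
  ],
  "yaw": [0,0,0,0],
  "fingers": [60,60,60,60]
}}

```text
clock: 31.95
position: [427.8, -0.1, 162.9]
ee_rot: [-0.004, 1.0, 0.001, 0.005]
contact_force: [0.8, -0.6, -0.0]
gripper_width: 65.2
```

Call:
{"method": "send_rows", "body": {
  "translation": [
    [0,0,-0.015],
    [0,0,-0.03],
    [0,0,-0.045],
    [0,0,-0.06],
    [0,0,-0.075],
    [0,0,-0.09],
    [0,0,-0.105],
    [0,0,-0.12],
    [0,0,-0.13],
    [0,0,-0.13],
    [0,0,-0.13]
  ],
  "yaw": [0,0,0,0,0,0,0,0,0,0,0],
  "fingers": [60,60,60,60,60,60,60,60,60,60,60]
}}

```text
clock: 33.05
position: [426.2, -0.4, 293.1]
ee_rot: [-0.004, 1.0, 0.001, 0.005]
contact_force: [0.5, -0.4, 0.2]
gripper_width: 65.5
```

Run:
```python
from h import *
tilt();go([431,0.5,160],90)
s=read_state();grab("wrist","r",None,1.5)
```

```text
toolz [ 0.0107  0.0028 -0.9999]
pos [ 4.262e+02 -4.000e-01  2.931e+02] jaw 90.5 j6 -1.95 shift [-0.0033  0.0005  0.1332] yaw 0.46 w 65.48 clk 33.05 F [ 0.5 -0.4  0.2]
```

View pics/r.png

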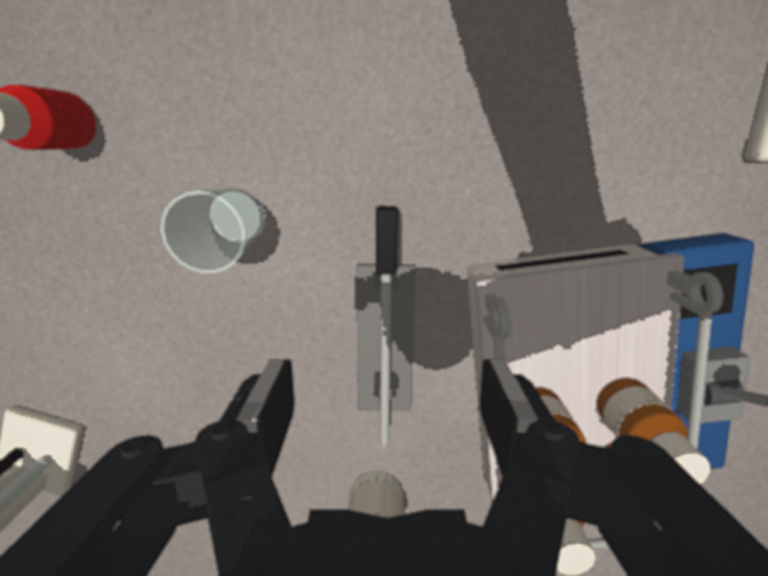

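Run:
```python
from h import *
crop("r","r1",(230,125,290,185),8)
crop("r","r2",(305,165,495,225),4)
```

```text
(no output)
```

View pics/r1.png

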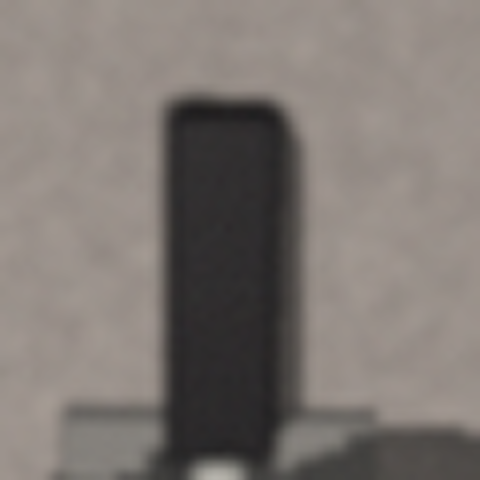

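View pics/r2.png

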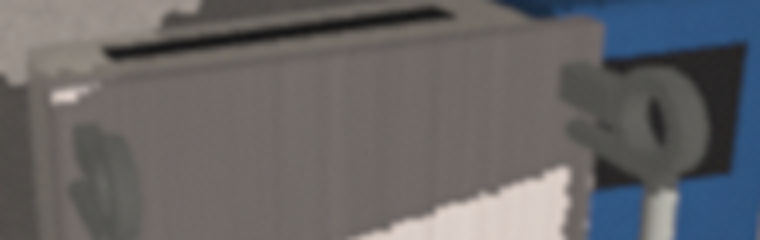

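Run:
```python
from h import *
s=read_state()
# state near the picture (same up to .05 s settle)
f=lambda L,o,k:[((x+.5)/k-.5+o[0],(y+.5)/k-.5+o[1]) for x,y in L]
print(px("wrist",f([(227,105),(227,458),(227,283)],(230,125),8),60,s).round(1))
print(px("wrist",f([(119,188),(658,121)],(305,165),4),115,s).round(1))
print(sh(-116,-78),sh(-116,78))
print((proj("wrist",[sh(-116,-78,115),sh(-116,78,115)],s)-[305,165])*4+1.5)
```

```text
[[400.4   1.6  60. ]
 [458.8   2.1  60. ]
 [429.1   1.9  60. ]]
[[478.1  92.  115. ]
 [456.2 245.7 115. ]]
[np.float64(478.1475517960108), np.float64(87.43361179334892)] [np.float64(456.16695961374785), np.float64(241.8773023971319)]
[[103.5881882  188.0357667 ]
 [644.67057034 120.93425495]]
```

Call:
{"method": "send_rows", "body": {
  "translation": [
    [-0.001,-0.0005,0.048],
    [-0.002,-0.001,0.095],
    [-0.003,-0.001,0.133],
    [-0.003,-0.001,0.133]
  ],
  "yaw": [0.4,0.4,0.4,0.4],
  "fingers": [60,60,60,60]
}}

```text
clock: 33.5
position: [426.1, -2.5, 154.6]
ee_rot: [0.0, 1.0, -0.001, -0.002]
contact_force: [-0.2, -0.1, -0.3]
gripper_width: 65.5
```

Run:
```python
from h import *
tilt();go([430,1.2,36],90)
```

```text
toolz [-0.0035 -0.0015 -1.    ]
pos [426.1  -2.5 154.6] jaw 90.0 j6 -1.95 shift [-0.0043  0.0039  0.1186] yaw -0.01 w 65.48 clk 33.5 F [-0.2 -0.1 -0.3]
```

Call:
{"method": "send_rows", "body": {
  "translation": [
    [-0.002,0.002,0.02],
    [-0.004,0.0039,0.045],
    [-0.0043,0.0039,0.07],
    [-0.0043,0.0039,0.09],
    [-0.0043,0.0039,0.105],
    [-0.0043,0.0039,0.115],
    [-0.0043,0.0039,0.1186],
    [-0.0043,0.0039,0.1186],
    [-0.0043,0.0039,0.1186]
  ],
  "yaw": [0,0,0,0,0,0,0,0,0],
  "fingers": [60,60,60,60,60,60,60,60,60]
}}

```text
clock: 34.4
position: [430.8, 1.5, 36.9]
ee_rot: [-0.0, 1.0, -0.0, -0.001]
contact_force: [-0.2, -0.2, 0.5]
gripper_width: 64.9
```

Run:
```python
from h import *
tilt();go([430,1.2,36],90)
s=read_state();grab("wrist","t",None,1.5)
```

```text
toolz [-0.0017 -0.001  -1.    ]
pos [430.8   1.5  36.9] jaw 90.0 j6 -1.95 shift [ 0.0008 -0.0003  0.0009] yaw 0.01 w 64.85 clk 34.4 F [-0.2 -0.2  0.5]
```

View pics/t.png

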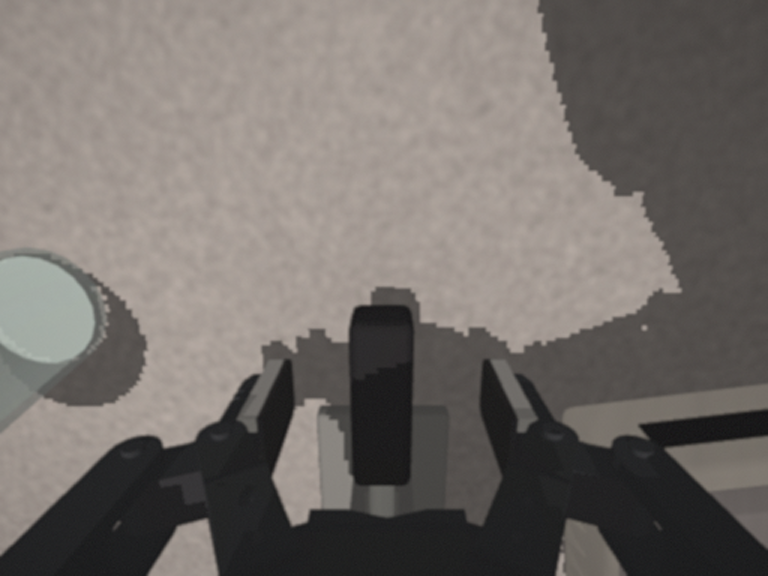

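The handle lies centred between the fingers, at (382,395). Gripping it and lifting straight up.

Call:
{"method": "send_rows", "body": {
  "translation": [
    [0,-0.001,0],
    [0,-0.001,0],
    [0,-0.001,0],
    [0,-0.001,0],
    [0,-0.001,0],
    [0,-0.001,0],
    [0,-0.001,-0.005],
    [0,-0.001,-0.012],
    [0,-0.001,-0.02],
    [0,-0.001,-0.03],
    [0,-0.001,-0.034],
    [0,-0.001,-0.034]
  ],
  "yaw": [0,0,0,0,0,0,0,0,0,0,0,0],
  "fingers": [150,185,195,215,255,255,255,255,255,255,255,255]
}}

```text
clock: 35.65
position: [431.3, 0.7, 71.8]
ee_rot: [-0.0, 1.0, -0.0, 0.0]
contact_force: [0.3, -0.8, -2.1]
gripper_width: 18.7
```

Run:
```python
from h import *
tilt();go([430,-100,120],188.1)
s=read_state();grab("wrist","u",None,1.5);grab("scene","u2",(190,150,400,300),3.8)
```

```text
toolz [ 5.e-04 -1.e-04 -1.e+00]
pos [431.3   0.7  71.8] jaw 90.0 j6 -1.95 shift [ 0.0013 -0.1007 -0.0482] yaw 81.91 w 18.73 clk 35.65 F [ 0.3 -0.8 -2.1]
```

View pics/u.png

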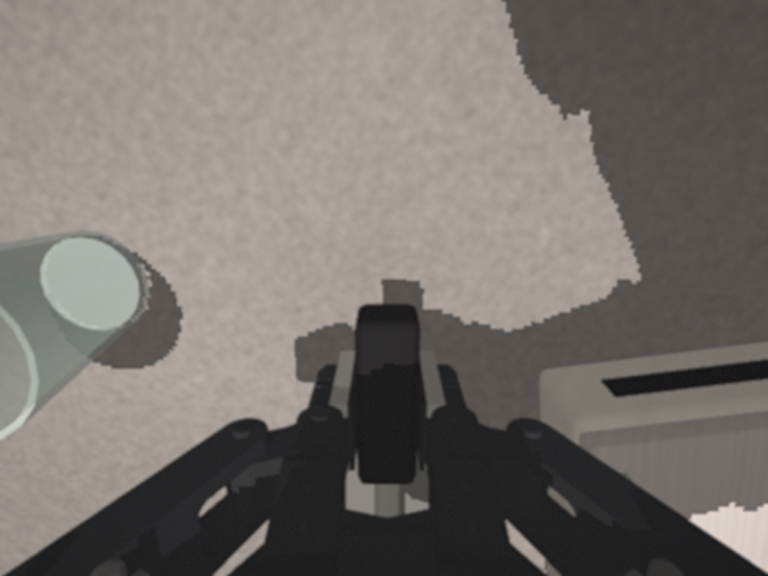

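View pics/u2.png

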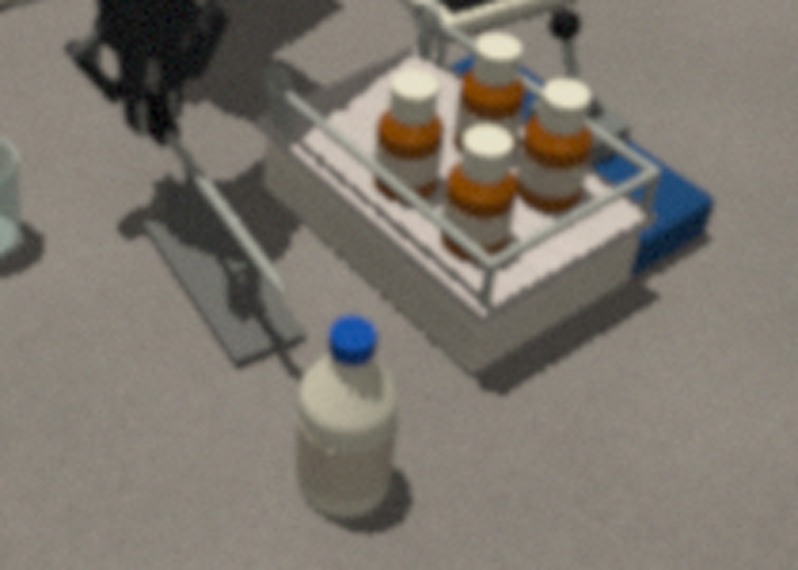

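The rod is clear of its rest and held level. Raising it, moving to the right of the near eyelet and turning it +98° about the vertical.

Call:
{"method": "send_rows", "body": {
  "translation": [
    [0,0,-0.025],
    [0,0,-0.055],
    [0,-0.005,-0.085],
    [-0.008,-0.02,-0.11],
    [-0.02,-0.04,-0.125],
    [-0.033,-0.062,-0.13],
    [-0.046,-0.085,-0.13],
    [-0.058,-0.11,-0.13],
    [-0.07,-0.132,-0.13],
    [-0.079,-0.148,-0.13],
    [-0.082,-0.156,-0.13],
    [-0.082,-0.157,-0.13]
  ],
  "yaw": [0,0,0,0,0,0,-5,-12,-20,-28,-36,-44],
  "fingers": [255,255,255,255,255,255,255,255,255,255,255,255]
}}

```text
clock: 36.95
position: [512.7, -157.4, 199.7]
ee_rot: [-0.376, 0.926, 0.0, -0.002]
contact_force: [-0.7, 0.5, -0.7]
gripper_width: 18.8
```

Run:
```python
from h import *
tilt();go(sh(-116,-324,200),8.1)
```

```text
toolz [-3.8e-03 -7.0e-04 -1.0e+00]
pos [ 512.7 -157.4  199.7] jaw 134.2 j6 -0.8 shift [-0.0009  0.0009 -0.0003] yaw -53.87 w 18.78 clk 36.95 F [-0.7  0.5 -0.7]
```

Call:
{"method": "send_rows", "body": {
  "translation": [
    [-0.0009,0.0009,0],
    [-0.0009,0.0009,0],
    [-0.0009,0.0009,0],
    [-0.0009,0.0009,0.01],
    [-0.0009,0.0009,0.025],
    [-0.0009,0.0009,0.04],
    [-0.0009,0.0009,0.055],
    [-0.0009,0.0009,0.07],
    [-0.0009,0.0009,0.084],
    [-0.0009,0.0009,0.094],
    [-0.0009,0.0009,0.0975],
    [-0.0009,0.0009,0.0975]
  ],
  "yaw": [-8,-16,-24,-32,-40,-47,-52,-53.9,-53.9,-53.9,-53.9,-53.9],
  "fingers": [255,255,255,255,255,255,255,255,255,255,255,255]
}}

```text
clock: 38.15
position: [512.2, -156.2, 101.6]
ee_rot: [0.755, -0.655, -0.002, 0.002]
contact_force: [-0.0, -0.8, -1.1]
gripper_width: 18.6
```

Run:
```python
from h import *
tilt();go(sh(-116,-324,102),8.1)
grab("top","v",(140,120,340,270),4);grab("scene","v2",(190,130,360,260),4.6)
crop("v","v1",(200,170,300,240),8)
P=[sh(-116,-294,115),sh(-116,-102,115),sh(-116,-78,115),sh(-116,78,115)]
print((proj("scene",P)-[190,130])*4.6); print((proj("top",P)-[200,170])*8)
```

```text
toolz [-5.1e-03 -7.0e-04 -1.0e+00]
pos [ 512.2 -156.2  101.6] jaw -171.9 j6 0.13 shift [-0.     -0.0007 -0.0004] yaw 0.03 w 18.56 clk 38.15 F [-0.  -0.8 -1.1]
[[ 45.07747188 321.10417836]
 [305.50628447 205.25054409]
 [335.23949856 192.02350951]
 [515.37355852 111.88957465]]
[[ 803.19409586  237.57016466]
 [ 308.07371837  317.92026802]
 [ 246.19875076  327.96158376]
 [-155.90689202  393.21688617]]
```

View pics/v1.png

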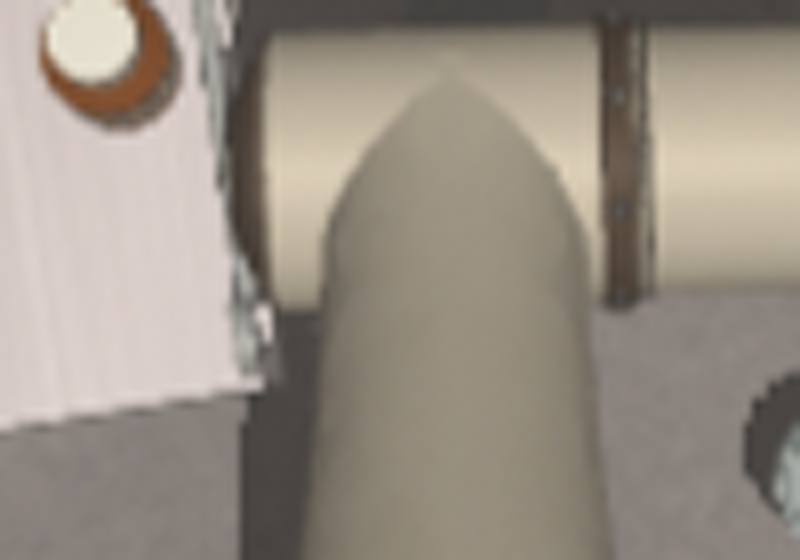

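View pics/v2.png

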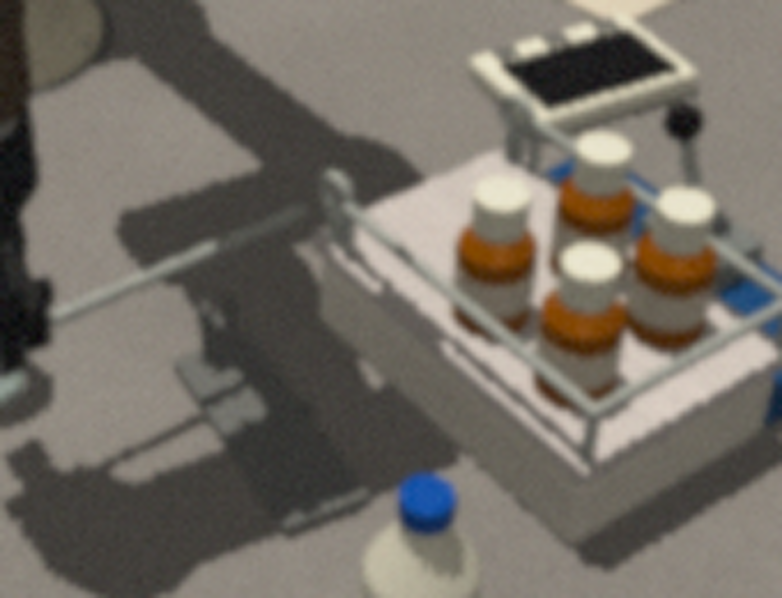

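Run:
```python
from h import *
crop("v2","v3",(235,155,285,190),15)
P=[sh(-116,-102,115),sh(-116,-78,115)]
print((proj("scene",P)-[235,155])*15+7)
```

```text
[[328.21614501 301.29525246]
 [425.1722779  258.16361795]]
```

View pics/v3.png

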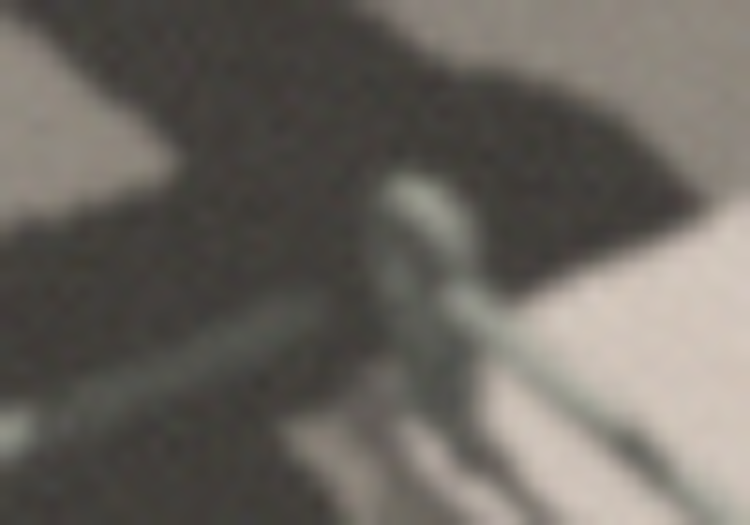

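Run:
```python
from h import *
im=cv2.imread("pics/v2_raw.png")[155:190,235:285]; im=cv2.resize(im,None,fx=15,fy=15,interpolation=cv2.INTER_CUBIC)
t=np.linspace(0,2*np.pi,60)
def draw(pts,col):
    q=((proj("scene",pts)-[235,155])*15+7).astype(int); cv2.polylines(im,[q],False,col,1)
for y,c in((-82,(0,255,255)),(-74,(0,0,255))):
  for r in (9,16):
    draw([sh(-116+r*np.cos(a),y,115+r*np.sin(a)) for a in t],c)
draw([sh(-116,-180,115),sh(-116,-102,115)],(255,255,0))
draw([sh(131-259,-88,75),sh(-135,-88,75),sh(-135,0,75)],(0,255,0))
draw([sh(-135,-88,75),sh(100,-88,75)],(0,255,0))
cv2.imwrite("pics/v4.png",im)
```

```text
(no output)
```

View pics/v4.png

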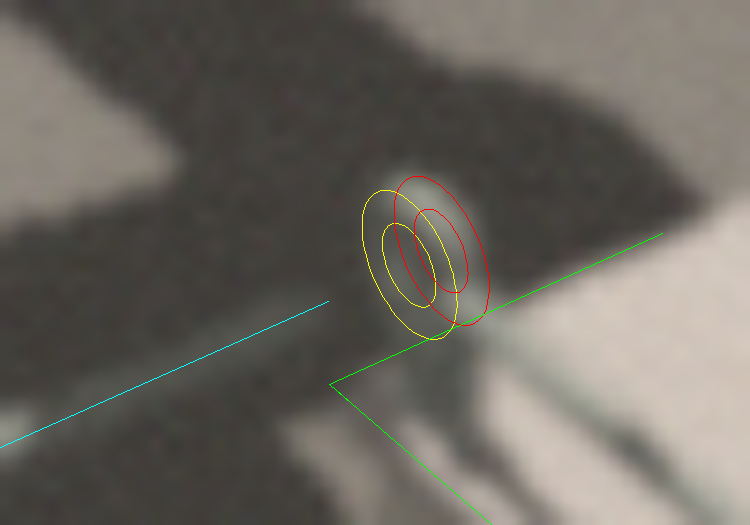

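The overlay matches the near ring at (425,250) to within about 2 mm, and the rod axis points at its hole. Inserting slowly while watching the force.

Call:
{"method": "send_rows", "body": {
  "translation": [
    [-0.003,-0.0007,0],
    [-0.01,-0.0007,0],
    [-0.016,-0.0007,0],
    [-0.021,-0.0007,0],
    [-0.025,-0.0007,0],
    [-0.029,-0.0007,0],
    [-0.033,-0.0007,0],
    [-0.037,-0.0007,0],
    [-0.041,-0.0007,0],
    [-0.045,-0.0007,0],
    [-0.045,-0.0007,0]
  ],
  "yaw": [0,0,0,0,0,0,0,0,0,0,0],
  "fingers": [255,255,255,255,255,255,255,255,255,255,255]
}}

```text
clock: 39.35
position: [507.1, -111.2, 102.6]
ee_rot: [0.756, -0.655, -0.001, 0.001]
contact_force: [0.1, -0.3, -1.2]
gripper_width: 19.0
```

Run:
```python
from h import *
tilt();go(sh(-116,-279,102),8.1)
grab("scene","w",(235,155,285,190),15);grab("wrist","w2",None,1.5)
```

```text
toolz [-2.9e-03 -8.0e-04 -1.0e+00]
pos [ 507.1 -111.2  102.6] jaw -171.8 j6 0.04 shift [0.0003 0.0007 0.0006] yaw 0.07 w 19.0 clk 39.35 F [ 0.1 -0.3 -1.2]
```

View pics/w.png

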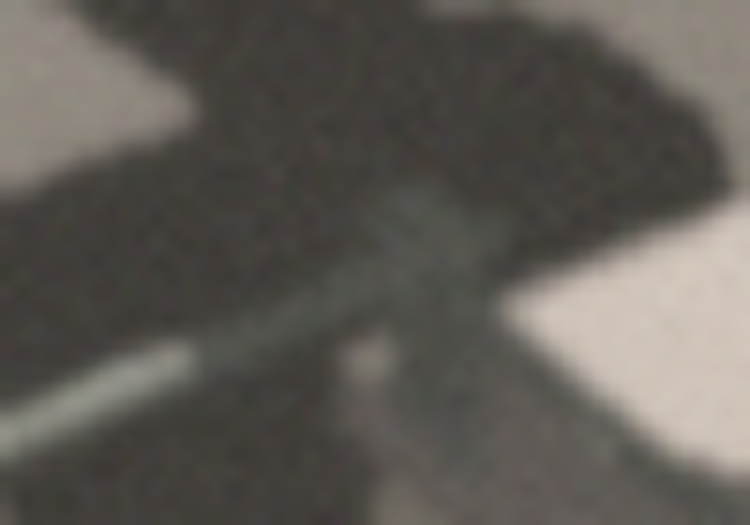

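View pics/w2.png

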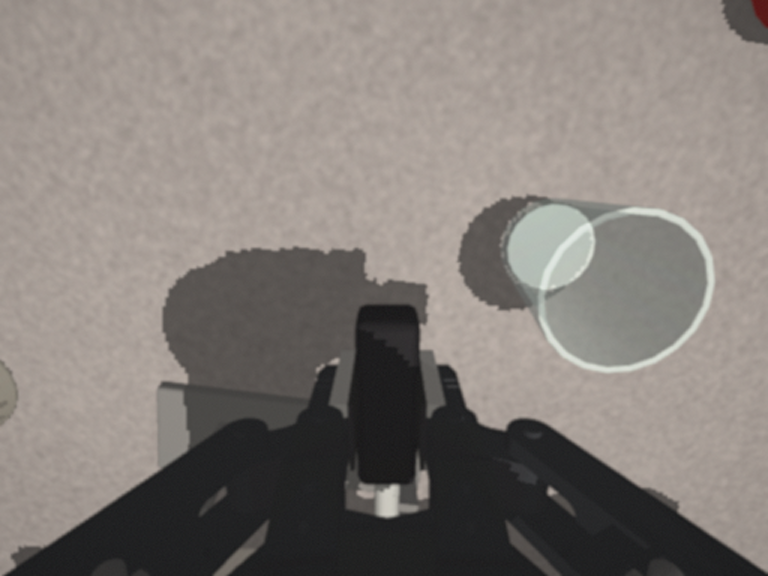

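The tip is through the near ring (w 510,220) with no contact force. Advancing towards the far eyelet.

Call:
{"method": "send_rows", "body": {
  "translation": [
    [-0.006,0.0005,0.0005],
    [-0.017,0.0007,0.0006],
    [-0.029,0.0007,0.0006],
    [-0.041,0.0007,0.0006],
    [-0.053,0.0007,0.0006],
    [-0.065,0.0007,0.0006],
    [-0.077,0.0007,0.0006],
    [-0.089,0.0007,0.0006],
    [-0.1,0.0007,0.0006],
    [-0.108,0.0007,0.0006],
    [-0.112,0.0007,0.0006],
    [-0.112,0.0007,0.0006]
  ],
  "yaw": [0,0,0,0,0,0,0,0,0,0,0,0],
  "fingers": [255,255,255,255,255,255,255,255,255,255,255,255]
}}

```text
clock: 40.65
position: [490.6, -0.3, 102.0]
ee_rot: [0.756, -0.655, -0.001, 0.001]
contact_force: [0.5, -0.5, -0.4]
gripper_width: 18.8
```

Run:
```python
from h import *
tilt();go(sh(-116,-167,102),8.1)
grab("scene","x",(255,125,335,185),9.5);grab("top","x1",(165,195,245,245),9.5)
P=[sh(-116,-78,115),sh(-116,56,115),sh(-116,78,115)]
print((proj("scene",P)-[255,125])*9.5+4);print((proj("top",P)-[165,195])*9.5+4)
```

```text
toolz [-2.8e-03 -9.0e-04 -1.0e+00]
pos [ 4.906e+02 -3.000e-01  1.020e+02] jaw -171.8 j6 -0.19 shift [ 0.0004 -0.      0.    ] yaw 0.09 w 18.77 clk 40.65 F [ 0.5 -0.5 -0.4]
[[ 78.84244267 448.07029137]
 [401.07062785 304.7247608 ]
 [450.85843607 282.57629547]]
[[628.86101653 155.95438072]
 [218.69019576 222.51853227]
 [151.36056573 233.44505232]]
```

View pics/x.png

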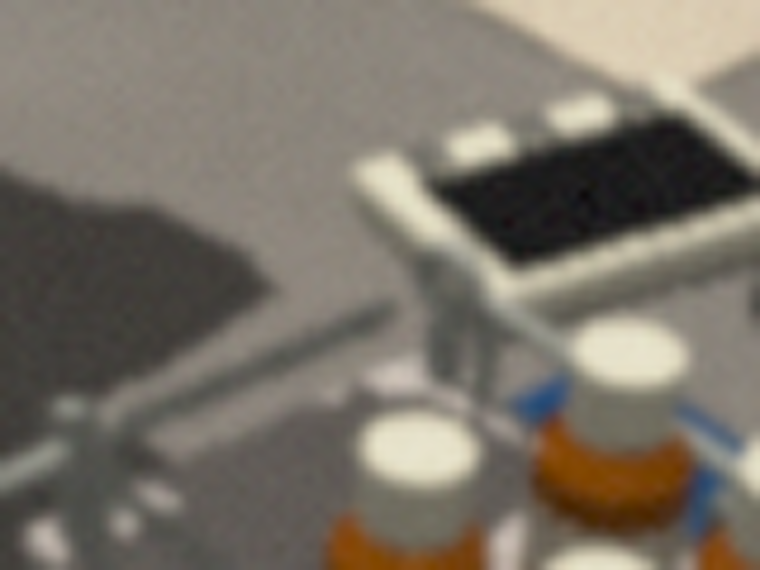

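View pics/x1.png

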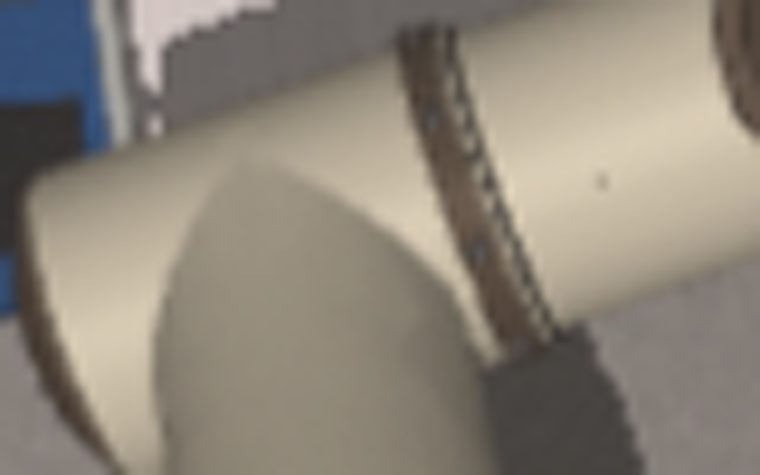

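The rod line runs to the centre of the far ring (450,281), so I'm continuing.

Call:
{"method": "send_rows", "body": {
  "translation": [
    [-0.004,0,0],
    [-0.01,0,0],
    [-0.015,0,0],
    [-0.019,0,0],
    [-0.023,0,0],
    [-0.027,0,0],
    [-0.031,0,0],
    [-0.035,0,0],
    [-0.039,0,0],
    [-0.043,0,0],
    [-0.046,0,0],
    [-0.046,0,0]
  ],
  "yaw": [0,0,0,0,0,0,0,0,0,0,0,0],
  "fingers": [255,255,255,255,255,255,255,255,255,255,255,255]
}}

```text
clock: 41.95
position: [484.1, 45.0, 102.0]
ee_rot: [0.756, -0.655, -0.001, 0.001]
contact_force: [-0.0, 0.6, -0.8]
gripper_width: 18.7
```

Run:
```python
from h import *
tilt();go(sh(-116,-115,102),8.1)
grab("scene","y",(240,125,320,185),9.5);grab("wrist","y1",None,1.5)
P=[sh(-116,-91,115),sh(-116,-78,115),sh(-116,104,115),sh(-116,78,115)]
print((proj("scene",P)-[240,125])*9.5+4)
```

```text
toolz [-2.7e-03 -9.0e-04 -1.0e+00]
pos [484.1  45.  102. ] jaw -171.8 j6 -0.28 shift [-0.0058 -0.0001 -0.    ] yaw 0.07 w 18.72 clk 41.95 F [-0.   0.6 -0.8]
[[188.22862535 462.80121166]
 [221.34244267 448.07029137]
 [651.1427993  256.87050502]
 [593.35843607 282.57629547]]
```

View pics/y.png

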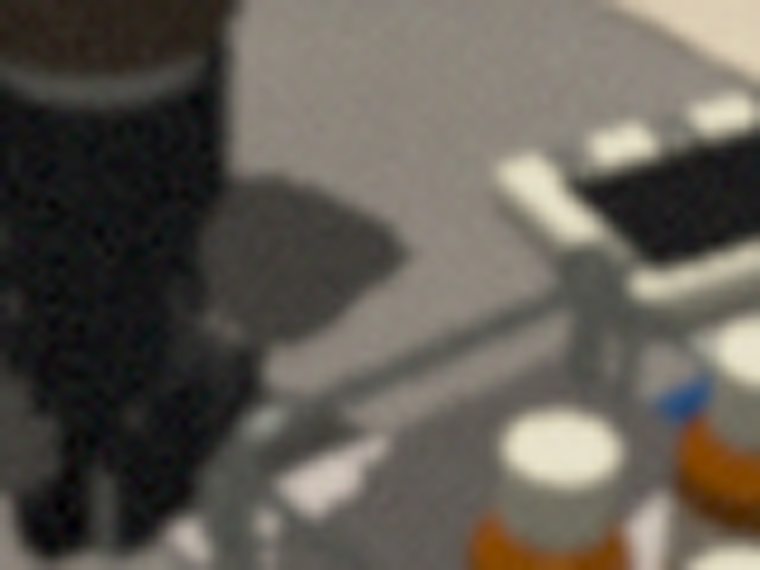

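View pics/y1.png

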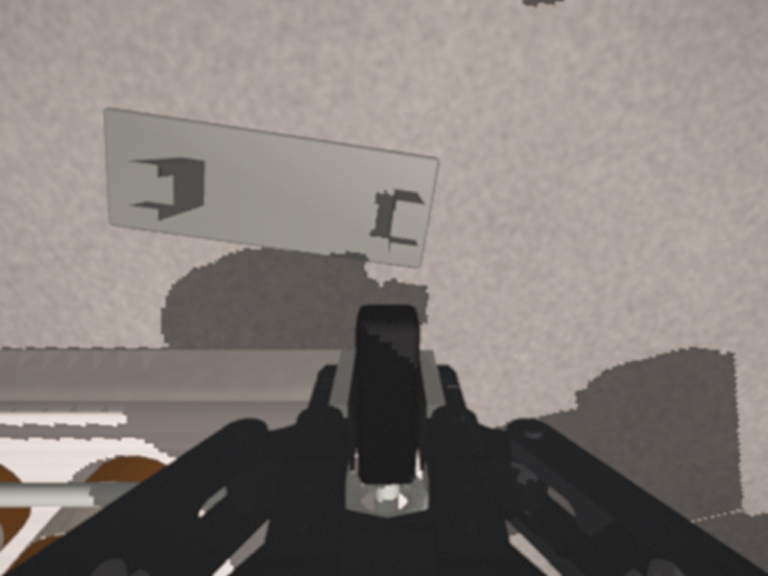

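Call:
{"method": "send_rows", "body": {
  "translation": [
    [-0.002,0,0],
    [-0.004,0,0],
    [-0.006,0,0],
    [-0.006,0,0],
    [-0.006,0,0]
  ],
  "yaw": [0,0,0,0,0],
  "fingers": [255,255,255,255,255]
}}

```text
clock: 42.55
position: [483.2, 50.7, 102.0]
ee_rot: [0.756, -0.655, -0.001, 0.001]
contact_force: [-0.6, -0.2, -1.5]
gripper_width: 18.9
```

Run:
```python
from h import *
tilt();go(sh(-116,-115,102),8.1)
s=read_state();grab("wrist","z",None,1)
crop("z","z1",(220,280,300,350),8)
im=get_image("scene")
crop("y","y2",(255,160,285,185),20)
```

```text
toolz [-0.0029 -0.001  -1.    ]
pos [483.2  50.7 102. ] jaw -171.8 j6 -0.3 shift [-0.0001 -0.0001 -0.    ] yaw 0.06 w 18.86 clk 42.55 F [-0.6 -0.2 -1.5]
```

View pics/z1.png

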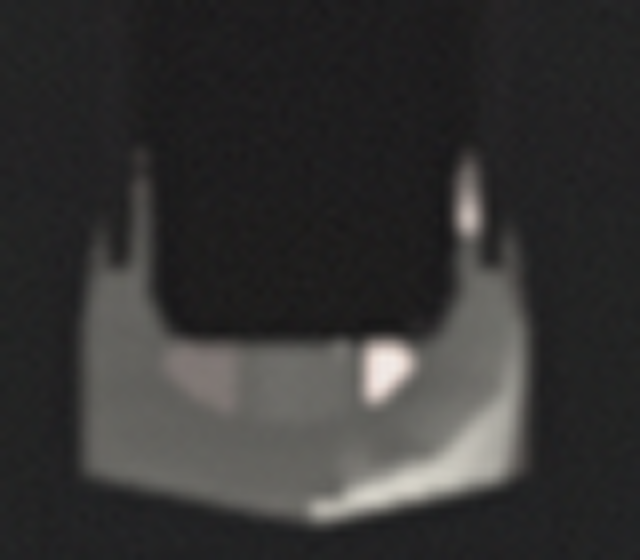

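View pics/y2.png

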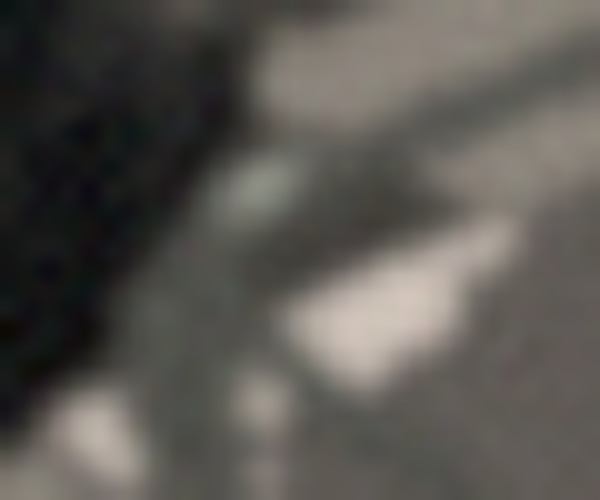

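Run:
```python
from h import *
s=read_state()
f=lambda L:[((x+.5)/8-.5+220,(y+.5)/8-.5+280) for x,y in L]
ey=np.array([-np.sin(A),np.cos(A),0]);ex=np.array([np.cos(A),np.sin(A),0])
def loc(p): d=np.array(p)-np.array([*C,0]); return (d@ex).round(1),(d@ey).round(1)
print('handle edge',loc(px("wrist",f([(300,338)]),125,s)[0]))
print('hole top',loc(px("wrist",f([(292,420)]),124,s)[0]))
print('hole sides x',[loc(px("wrist",f([q]),118,s)[0]) for q in((165,365),(415,365))],'rod',[loc(px("wrist",f([q]),115,s)[0]) for q in((238,380),(362,380))])
print(loc(s['position']))
```

```text
handle edge (np.float64(-115.7), np.float64(-84.8))
hole top (np.float64(-115.2), np.float64(-77.5))
hole sides x [(np.float64(-106.7), np.float64(-76.3)), (np.float64(-123.4), np.float64(-76.3))] rod [(np.float64(-111.5), np.float64(-72.3)), (np.float64(-120.0), np.float64(-72.3))]
(np.float64(-116.1), np.float64(-115.1))
```

The gap from handle to ring is about 7 mm, and the rod is centred in the hole. I'll go 5 mm further, lower it 4 mm so the rod rests in the rings, then release.

Call:
{"method": "send_rows", "body": {
  "translation": [
    [-0.002,0,0],
    [-0.004,0,0],
    [-0.005,0,0],
    [-0.005,0,0.001],
    [-0.005,0,0.002],
    [-0.005,0,0.003],
    [-0.005,0,0.004],
    [-0.005,0,0.004]
  ],
  "yaw": [0,0,0,0,0,0,0,0],
  "fingers": [255,255,255,255,255,255,255,255]
}}

```text
clock: 43.45
position: [482.7, 54.8, 98.3]
ee_rot: [0.756, -0.655, -0.0, 0.002]
contact_force: [1.6, -4.8, 1.1]
gripper_width: 18.7
```

Run:
```python
from h import *
tilt();go(sh(-116,-110,98),8.1)
s=read_state();grab("wrist","aa",None,1)
crop("aa","aa1",(220,280,300,350),8)
```

```text
toolz [-0.0028 -0.0024 -1.    ]
pos [482.7  54.8  98.3] jaw -171.8 j6 -0.31 shift [-0.001  -0.0001  0.0003] yaw 0.07 w 18.67 clk 43.45 F [ 1.6 -4.8  1.1]
```

View pics/aa1.png

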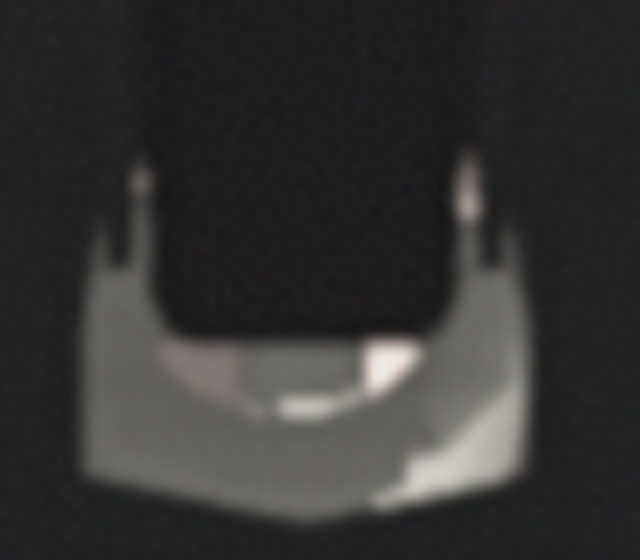

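Call:
{"method": "send_rows", "body": {
  "translation": [
    [0.001,0,0],
    [0.0015,0,0],
    [0.0015,0,0.0005],
    [0.0015,0,0.0005],
    [0.0015,0,0.0005],
    [0.0015,0,0.0005],
    [0.0015,0,0.0005],
    [0.0015,0,0.0005]
  ],
  "yaw": [0,0,0,0,0,0,0,0],
  "fingers": [255,255,255,225,190,150,120,120]
}}

```text
clock: 44.3
position: [483.0, 53.4, 97.8]
ee_rot: [0.756, -0.655, -0.0, 0.002]
contact_force: [0.0, -0.4, -0.3]
gripper_width: 44.9
```

Run:
```python
from h import *
tilt();go(sh(-116,-110,98),8.1)
s=read_state();grab("wrist","ab",None,1.5)
```

```text
toolz [-0.0026 -0.0023 -1.    ]
pos [483.   53.4  97.8] jaw -171.8 j6 -0.3 shift [-0.0024 -0.     -0.0002] yaw 0.08 w 44.89 clk 44.3 F [ 0.  -0.4 -0.3]
```

View pics/ab.png

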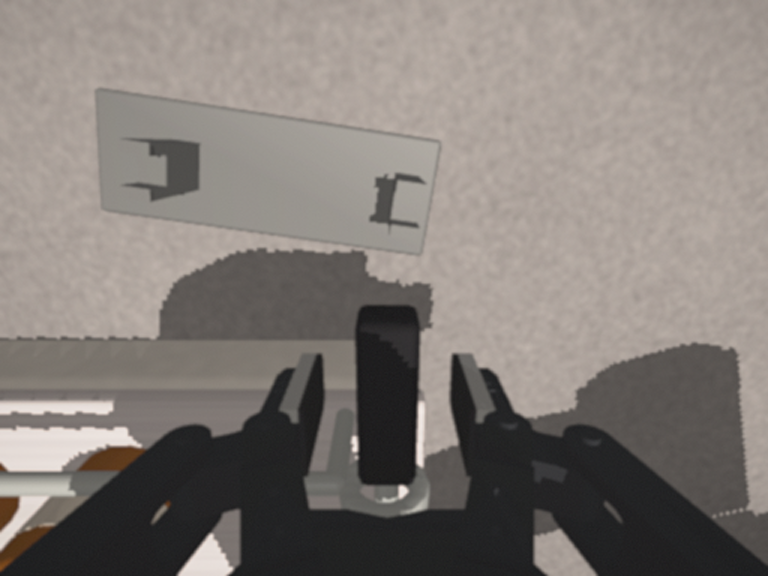

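Released: the handle is free between the open fingers, just short of the ring. Rising and checking.

Call:
{"method": "send_rows", "body": {
  "translation": [
    [0,0,-0.005],
    [0,0,-0.015],
    [0,0,-0.03],
    [0,0,-0.05],
    [0,0,-0.07],
    [0,0,-0.09],
    [0,0,-0.11],
    [0,0,-0.13],
    [0,0,-0.145],
    [0,0,-0.152],
    [0,0,-0.152],
    [0,0,-0.152]
  ],
  "yaw": [0,0,0,0,0,0,0,0,0,0,0,0],
  "fingers": [120,120,120,120,120,120,120,120,120,120,120,120]
}}

```text
clock: 45.55
position: [482.9, 53.6, 249.4]
ee_rot: [0.756, -0.655, -0.001, 0.002]
contact_force: [-0.5, -0.4, -0.5]
gripper_width: 45.3
```

Call:
{"method": "send_rows", "body": {
  "translation": [
    [-0.01,0,0],
    [-0.03,0,0],
    [-0.055,0,0],
    [-0.085,0,0],
    [-0.115,0.003,0],
    [-0.145,0.01,0],
    [-0.175,0.02,0],
    [-0.2,0.03,0],
    [-0.22,0.038,0],
    [-0.23,0.04,0],
    [-0.23,0.04,0]
  ],
  "yaw": [0,0,0,0,0,0,0,0,0,0,0],
  "fingers": [255,255,255,255,255,255,255,255,255,255,255]
}}

```text
clock: 46.65
position: [410.1, 276.6, 248.5]
ee_rot: [0.756, -0.654, -0.001, 0.003]
contact_force: [-0.8, 0.4, -0.4]
gripper_width: -0.2
```

Run:
```python
from h import *
tilt();go(sh(-116,110,98),8.1)
s=read_state();grab("wrist","ac",None,1.5);grab("top","ac1",(120,110,270,250),4)
crop("ac1","ac2",(180,190,250,250),10)
grab("scene","ac3",(230,125,350,215),6.5)
```

```text
toolz [-0.0043 -0.0032 -1.    ]
pos [410.1 276.6 248.5] jaw -171.7 j6 -0.78 shift [ 0.0086 -0.0414  0.1503] yaw 0.18 w -0.21 clk 46.65 F [-0.8  0.4 -0.4]
```

View pics/ac.png

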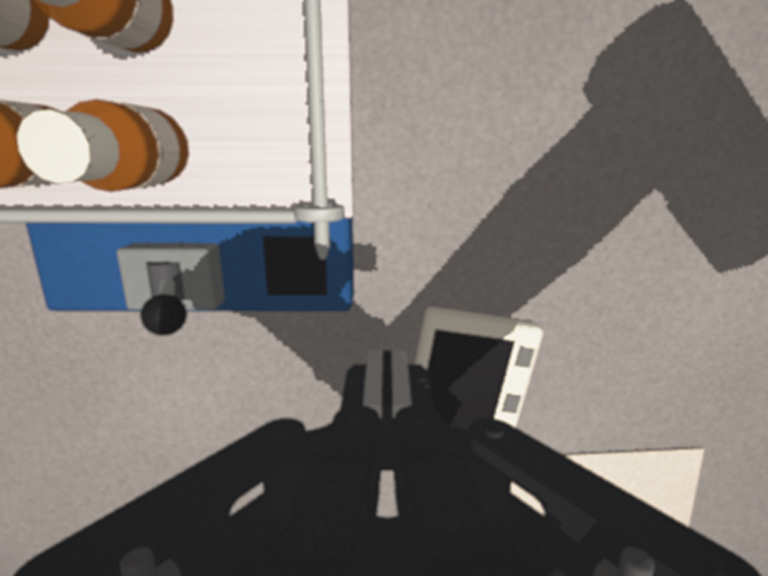

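View pics/ac1.png

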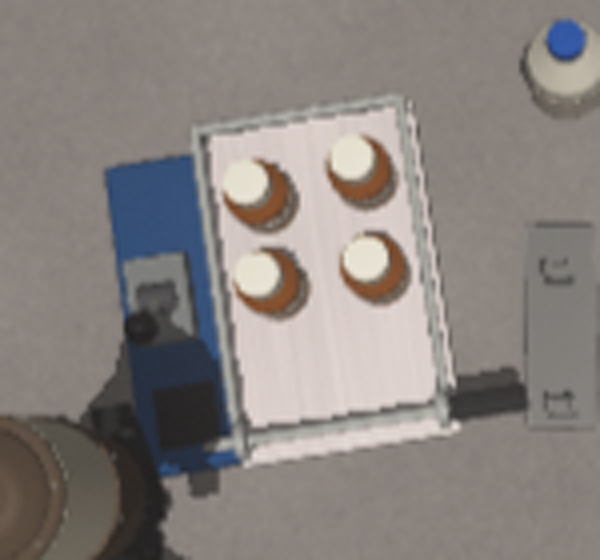

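View pics/ac3.png

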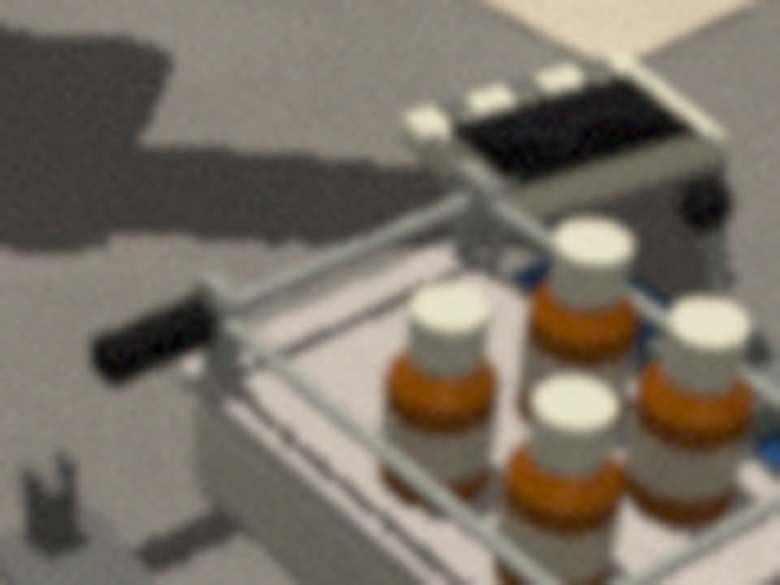

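The rod runs through both eyelets: its tip sticks out at ac (322,255), and the handle is snug at the near ring. All four bottles are upright inside the rail. Next is the lever, with its ball at ac (163,314).

Run:
```python
from h import *
s=read_state()
ey=np.array([-np.sin(A),np.cos(A),0]);ex=np.array([np.cos(A),np.sin(A),0])
def loc(p): d=np.array(p)-np.array([*C,0]); return (d@ex).round(1),(d@ey).round(1)
b=px("wrist",[(163/1.5,314/1.5)],134,s)[0]; print(b.round(1),loc(b)); print(loc([540.6,316.8,0]))
b2=px("top",[(120+141/4,110+327/4)],134)[0]; print(b2.round(1),loc(b2))
print(loc(s['position']))
go(sh(loc(b)[0]-55,loc(b)[1],250),8.1);go(sh(loc(b)[0]-55,loc(b)[1],118),8.1)
```

```text
[545.4 318.4 134. ] (np.float64(-16.8), np.float64(141.2))
(np.float64(-21.9), np.float64(140.3))
[540.1 315.4 134. ] (np.float64(-22.5), np.float64(139.0))
(np.float64(-156.2), np.float64(117.2))
pos [410.8 275.  248.8] jaw -171.9 j6 -0.78 shift [-0.024  -0.0844 -0.0016] yaw 0.02 w 0.19 clk 46.8 F [ 0.2 -1.1 -0.5]
pos [410.8 275.  248.8] jaw -171.9 j6 -0.78 shift [-0.0243 -0.085   0.1304] yaw 0.02 w 0.19 clk 46.8 F [ 0.2 -1.1 -0.5]
```

Call:
{"method": "send_rows", "body": {
  "translation": [
    [-0.006,-0.02,0],
    [-0.015,-0.05,0],
    [-0.022,-0.078,0],
    [-0.023,-0.081,0.02],
    [-0.023,-0.081,0.045],
    [-0.023,-0.081,0.07],
    [-0.023,-0.081,0.095],
    [-0.023,-0.081,0.115],
    [-0.023,-0.081,0.127],
    [-0.023,-0.081,0.1304],
    [-0.023,-0.081,0.1304],
    [-0.023,-0.081,0.1304]
  ],
  "yaw": [0,0,0,0,0,0,0,0,0,0,0,0],
  "fingers": [255,255,255,255,255,255,255,255,255,255,255,255]
}}

```text
clock: 48.0
position: [487.9, 309.2, 119.1]
ee_rot: [0.755, -0.655, -0.0, 0.001]
contact_force: [0.3, -1.1, 0.5]
gripper_width: 0.2
```

Run:
```python
from h import *
tilt();go(sh(-40,140,118),8.1)
s=read_state();grab("wrist","ad",None,1.5)
```

```text
toolz [-0.0024 -0.0016 -1.    ]
pos [487.9 309.2 119.1] jaw -171.9 j6 -0.7 shift [ 0.0002 -0.0351  0.001 ] yaw 0.02 w 0.2 clk 48.0 F [ 0.3 -1.1  0.5]
```

View pics/ad.png

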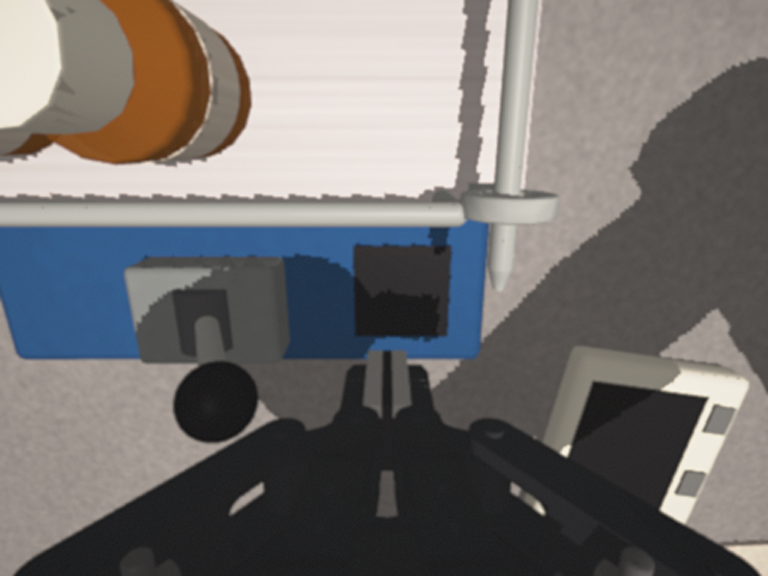

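The lever's ball is at ad (216,402), ahead of the closed fingers in the push direction. The rod tip shows clearly through the far ring at (500,250). Pushing the lever.

Call:
{"method": "send_rows", "body": {
  "translation": [
    [0,-0.008,-0.006],
    [0,-0.018,-0.007],
    [0,-0.027,-0.007],
    [0,-0.035,-0.007],
    [0,-0.043,-0.007],
    [0,-0.051,-0.007],
    [0,-0.059,-0.007],
    [0,-0.067,-0.007],
    [0,-0.075,-0.007],
    [0,-0.082,-0.007],
    [0,-0.088,-0.007],
    [0,-0.088,-0.007]
  ],
  "yaw": [0,0,0,0,0,0,0,0,0,0,0,0],
  "fingers": [255,255,255,255,255,255,255,255,255,255,255,255]
}}

```text
clock: 49.25
position: [575.8, 321.9, 125.7]
ee_rot: [0.755, -0.655, -0.0, 0.001]
contact_force: [-0.0, 0.2, -1.2]
gripper_width: -0.3
```

Run:
```python
from h import *
tilt();go(sh(29,140,126),8.1)
s=read_state();grab("wrist","ae",None,1.5)
```

```text
toolz [-0.0019 -0.0013 -1.    ]
pos [575.8 321.9 125.7] jaw -171.9 j6 -0.61 shift [ 0.0003 -0.0153 -0.0004] yaw 0.01 w -0.3 clk 49.25 F [-0.   0.2 -1.2]
```

View pics/ae.png

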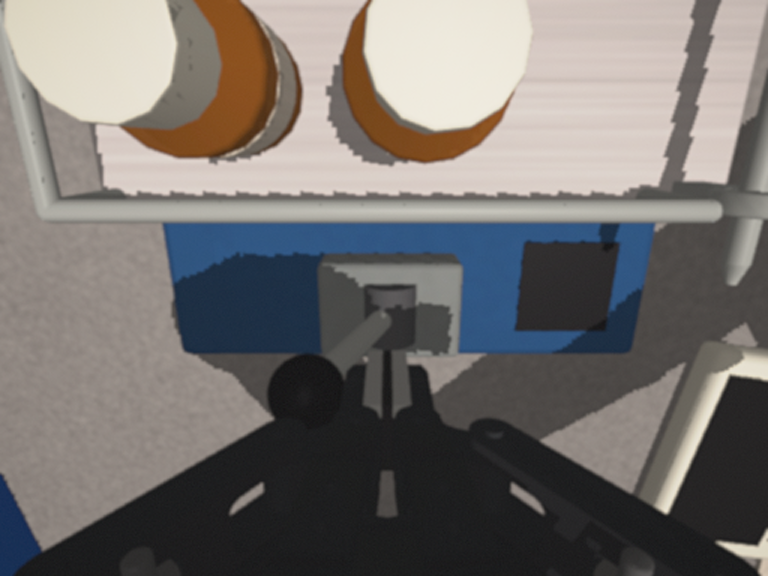

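Call:
{"method": "send_rows", "body": {
  "translation": [
    [0,-0.005,0],
    [0,-0.01,0],
    [0,-0.014,0],
    [0,-0.017,0],
    [0,-0.017,0]
  ],
  "yaw": [0,0,0,0,0],
  "fingers": [255,255,255,255,255]
}}

```text
clock: 49.8
position: [587.6, 323.2, 125.3]
ee_rot: [0.755, -0.655, -0.003, 0.006]
contact_force: [-15.0, 0.0, 6.4]
gripper_width: -0.0
```

Call:
{"method": "send_rows", "body": {
  "translation": [
    [0,-0.002,0],
    [0,-0.004,0],
    [0,-0.006,0],
    [0,-0.006,0]
  ],
  "yaw": [0,0,0,0],
  "fingers": [255,255,255,255]
}}

```text
clock: 50.2
position: [587.6, 323.1, 125.4]
ee_rot: [0.755, -0.655, -0.006, 0.012]
contact_force: [-17.1, 0.3, 9.6]
gripper_width: 0.2
```

Run:
```python
from h import *
tilt();go(sh(40,140,126),8.1)
s=read_state();grab("wrist","af",None,1.5);
ey=np.array([-np.sin(A),np.cos(A),0]);ex=np.array([np.cos(A),np.sin(A),0])
d=s['position']-np.array([*C,0]);print(d@ex,d@ey)
```

```text
toolz [-0.0251 -0.0104 -0.9996]
pos [587.6 323.1 125.4] jaw -171.9 j6 -0.59 shift [-0.0001 -0.0144 -0.001 ] yaw 0.01 w 0.23 clk 50.2 F [-17.1   0.3   9.6]
25.589135327978465 139.89950935568993
```

View pics/af.png

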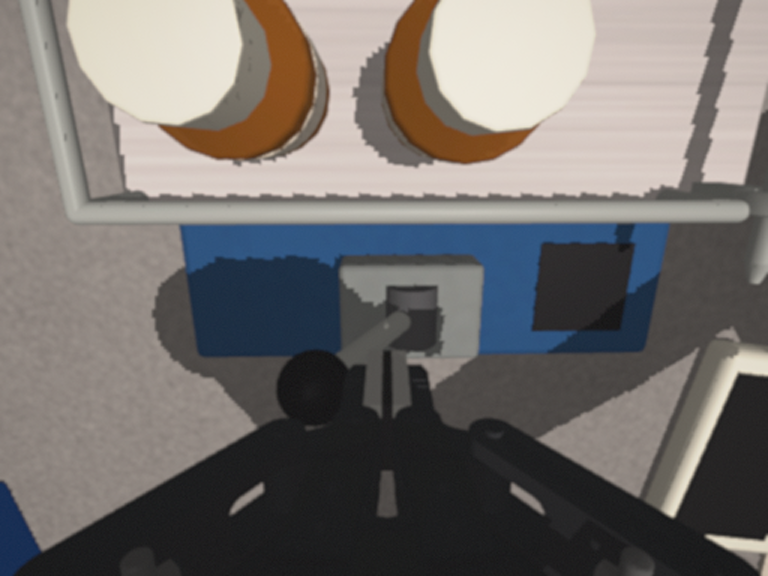

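It stopped against about 17 N, most likely the end stop. Backing off and rising to check the lever.

Call:
{"method": "send_rows", "body": {
  "translation": [
    [0,0.006,0],
    [0,0.016,0],
    [0,0.03,0],
    [0,0.04,-0.005],
    [0,0.045,-0.02],
    [0,0.045,-0.045],
    [0,0.045,-0.07],
    [0,0.045,-0.095],
    [0,0.045,-0.115],
    [0,0.045,-0.125],
    [0,0.045,-0.125],
    [0,0.045,-0.125]
  ],
  "yaw": [0,0,0,0,0,0,0,0,0,0,0,0],
  "fingers": [255,255,255,255,255,255,255,255,255,255,255,255]
}}

```text
clock: 51.45
position: [545.9, 317.9, 251.0]
ee_rot: [0.755, -0.655, -0.006, 0.012]
contact_force: [-0.3, 0.8, -0.5]
gripper_width: 0.1
```

Call:
{"method": "send_rows", "body": {
  "translation": [
    [0,0.02,0],
    [0,0.05,0],
    [0,0.085,0],
    [0,0.12,0],
    [0,0.14,0],
    [0,0.15,0],
    [0,0.15,0]
  ],
  "yaw": [0,0,0,0,0,0,0],
  "fingers": [255,255,255,255,255,255,255]
}}

```text
clock: 52.15
position: [396.6, 296.5, 254.7]
ee_rot: [0.756, -0.655, -0.006, 0.013]
contact_force: [0.7, -0.1, 0.2]
gripper_width: -0.1
```

Run:
```python
from h import *
s=read_state();grab("wrist","ag",None,1.5);grab("top","ag1",(120,110,320,250),4);grab("scene","ag2",(230,125,380,235),5.2)
go([400,300,250])
# lever predictions: hinge from ball at off
hx=-20.5+38.4
for th in (0.8,0.9,1.0): 
    P=[sh(hx+80*np.sin(th-.5),140,64+80*np.cos(th-.5))]
    print(th,proj("wrist",P,s)*1.5,(proj("top",P)-[120,110])*4+1.5,(proj("scene",P)-[230,125])*5.2+2)
```

```text
pos [398.2 297.  254.6] jaw -171.9 j6 -0.81 shift [-0.0027 -0.0023  0.0045] yaw 0 w -0.05 clk 52.3 F [ 0.  -0.3  0.4]
0.8 [[ 31.46488504 279.8517071 ]] [[127.8158859  245.24295171]] [[648.70097795 208.10540567]]
0.9 [[ 22.09027176 278.62155531]] [[127.45608795 236.1686314 ]] [[657.93057245 218.39996746]]
1.0 [[ 14.34770292 277.06584915]] [[127.40371125 227.69312321]] [[666.53932265 229.53499201]]
```

View pics/ag.png

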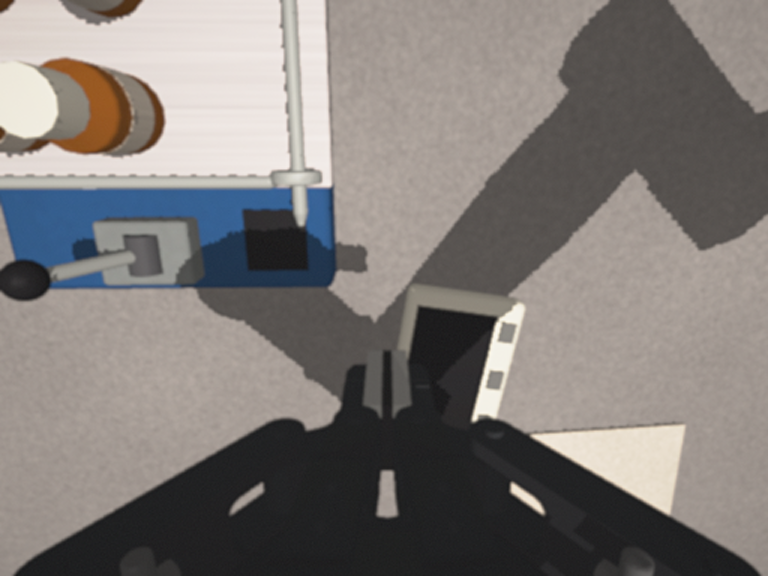

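View pics/ag1.png

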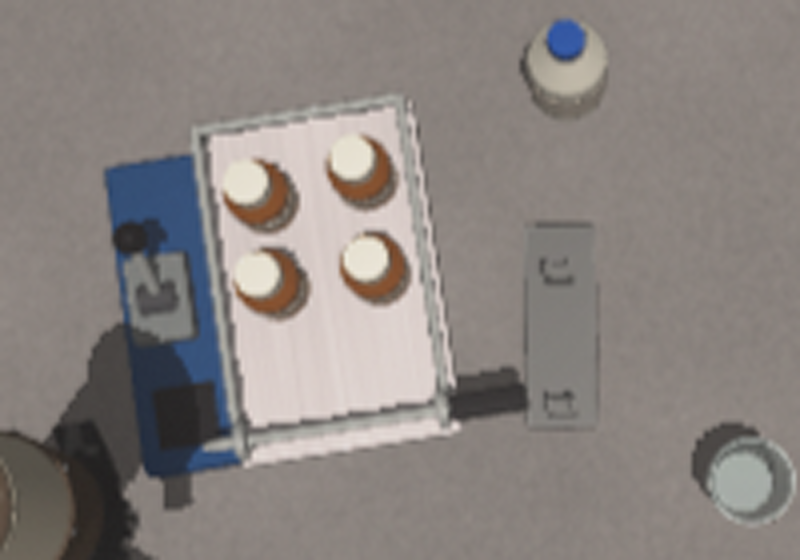

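View pics/ag2.png

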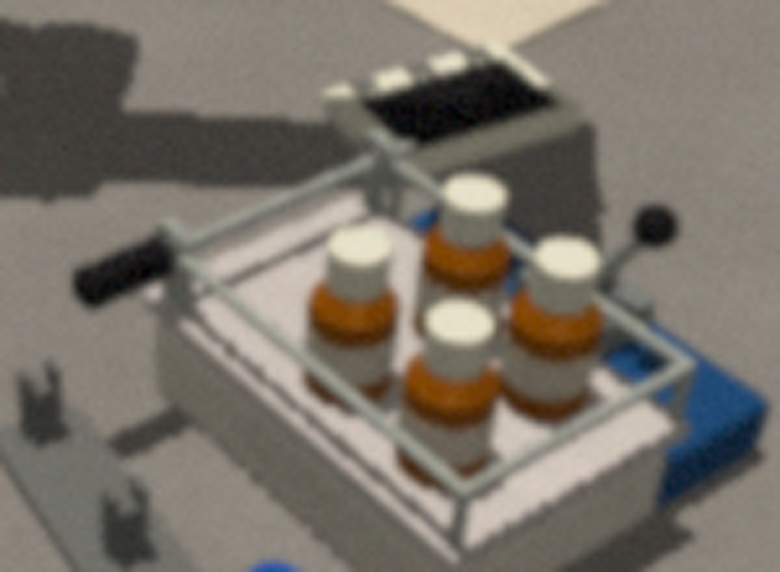

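Run:
```python
from h import *
for r in ("b","ac1","ag1"): crop(r,"L_"+r,(140,155,175,205),12)
ims=[cv2.imread(f"pics/L_{r}.png") for r in("ac1","ag1")]
cv2.imwrite("pics/L.png",cv2.resize(np.hstack(ims),None,fx=.95,fy=.95))
for r in ("ac3","ag2"): crop(r,"S_"+r,(325,135,375,185),8)
cv2.imwrite("pics/S.png",np.hstack([cv2.imread(f"pics/S_{r}.png") for r in("ac3","ag2")]))
```

```text
(no output)
```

View pics/L.png

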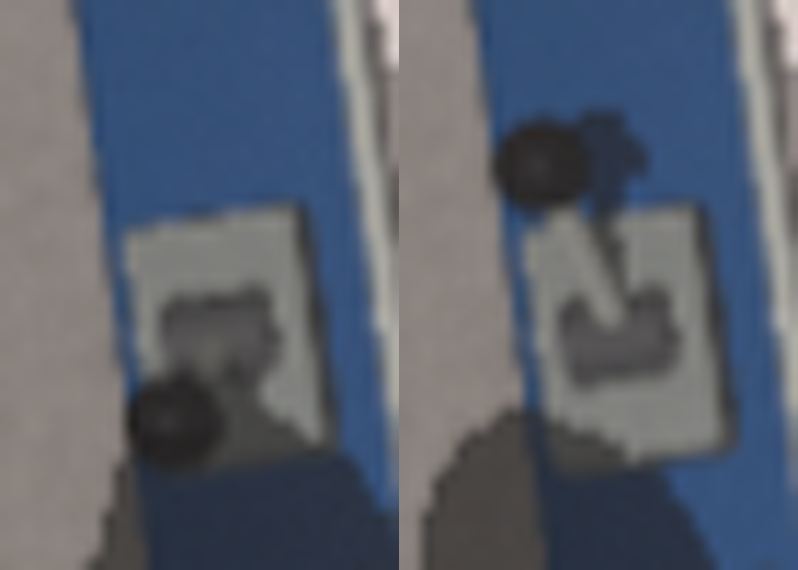

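View pics/S.png

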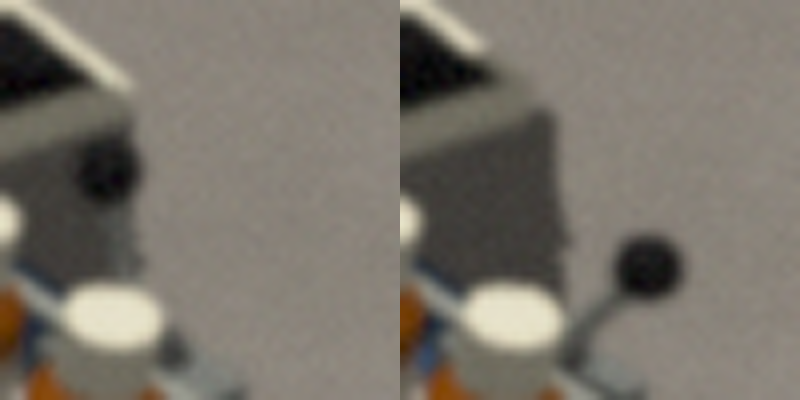

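Run:
```python
from h import *
from scipy.optimize import least_squares
top=[np.array([(176/11.4)+140,(420/11.4)+155])-.45,np.array([142/11.4+140,165/11.4+155])-.45]
sc=[np.array([106/8+325,172/8+135])-.45,np.array([248/8+325,266/8+135])-.45]
def ball(hx,hy,th): return [sh(hx+80*np.sin(th-.5),hy,64+80*np.cos(th-.5))]
# free: hx,hy, th_on ; th_off=0 ; per-camera pixel offsets
def res(p):
    hx,hy,t=p[:3]; r=[]
    for n,o,m in(("top",p[3:5],top),("scene",p[5:7],sc)):
        for th,q in zip((0,t),m): r+=list(proj(n,ball(hx,hy,th))[0]+o-q)
    return np.r_[r,p[3:]*.3]
s=least_squares(res,[18,140,1,0,0,0,0]);print(s.x.round(3),s.fun.round(2))
for t in (.8,.9,1): print(t,proj("top",ball(18,140,t))-proj("top",ball(18,140,0)),proj("scene",ball(18,140,t))-proj("scene",ball(18,140,0)))
print(top[1]-top[0],sc[1]-sc[0])
```

```text
[ 1.60650e+01  1.38289e+02  9.33000e-01 -2.64000e-01  1.60000e-01
 -1.19000e-01  5.10000e-02] [ 0.19  0.4  -0.16 -0.42 -0.14  0.54  0.15 -0.54 -0.08  0.05 -0.04  0.02]
0.8 [[ -3.22394454 -20.19547141]] [[15.75191593  8.01143481]]
0.9 [[ -3.3138815  -22.46394526]] [[17.52702002  9.99132562]]
1 [[ -3.32696158 -24.58270104]] [[19.18270714 12.13284369]]
[ -2.98245614 -22.36842105] [17.75 11.75]
```

The top view suggests 0.90 rad and the scene view about 0.98, so I can't tell whether the lever is fully over. I'll push it once more and compare.

Run:
```python
from h import *
tilt(); go(sh(-15,139,250),8.1); go(sh(-15,139,130),8.1)
```

```text
toolz [-0.0259 -0.0111 -0.9996]
pos [398.2 297.  254.6] jaw -171.9 j6 -0.81 shift [ 0.0017 -0.1507  0.0005] yaw -0.02 w -0.05 clk 52.3 F [ 0.  -0.3  0.4]
pos [398.2 297.  254.6] jaw -171.9 j6 -0.81 shift [ 0.0008 -0.154   0.1204] yaw -0.02 w -0.05 clk 52.3 F [ 0.  -0.3  0.4]
```

Call:
{"method": "send_rows", "body": {
  "translation": [
    [0,-0.03,0],
    [0,-0.07,0],
    [0,-0.11,0],
    [0.001,-0.14,0],
    [0.001,-0.15,0.01],
    [0.001,-0.152,0.035],
    [0.001,-0.153,0.06],
    [0.001,-0.154,0.085],
    [0.001,-0.154,0.105],
    [0.001,-0.154,0.116],
    [0.001,-0.154,0.1204],
    [0.001,-0.154,0.1204]
  ],
  "yaw": [0,0,0,0,0,0,0,0,0,0,0,0],
  "fingers": [255,255,255,255,255,255,255,255,255,255,255,255]
}}

```text
clock: 53.5
position: [547.6, 316.2, 129.7]
ee_rot: [0.755, -0.655, -0.006, 0.013]
contact_force: [0.4, 0.1, 0.2]
gripper_width: 0.3
```

Call:
{"method": "send_rows", "body": {
  "translation": [
    [0,-0.008,0],
    [0,-0.018,0],
    [0,-0.026,0],
    [0,-0.032,0],
    [0,-0.036,0],
    [0,-0.039,0],
    [0,-0.039,0]
  ],
  "yaw": [0,0,0,0,0,0,0],
  "fingers": [255,255,255,255,255,255,255]
}}

```text
clock: 54.2
position: [586.5, 321.6, 128.5]
ee_rot: [0.755, -0.656, -0.006, 0.013]
contact_force: [0.4, -0.9, -0.3]
gripper_width: 0.2
```

Run:
```python
from h import *
tilt();go(sh(26,139,130),8.1)
s=read_state();grab("wrist","ah",None,1.5);
```

```text
toolz [-0.0265 -0.0118 -0.9996]
pos [586.5 321.6 128.5] jaw -171.9 j6 -0.59 shift [-0.0004 -0.0017 -0.0016] yaw -0.04 w 0.16 clk 54.2 F [ 0.4 -0.9 -0.3]
```

View pics/ah.png

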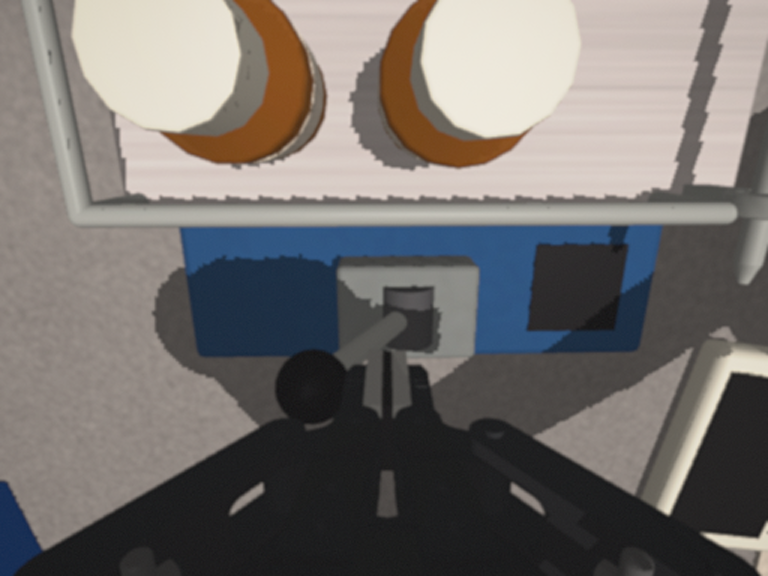

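Call:
{"method": "send_rows", "body": {
  "translation": [
    [0,-0.003,0],
    [0,-0.006,0],
    [0,-0.01,0],
    [0,-0.013,0],
    [0,-0.013,0]
  ],
  "yaw": [0,0,0,0,0],
  "fingers": [255,255,255,255,255]
}}

```text
clock: 54.75
position: [588.7, 321.7, 128.0]
ee_rot: [0.755, -0.655, -0.012, 0.024]
contact_force: [-28.6, 0.0, 15.0]
gripper_width: -0.2
```

Run:
```python
from h import *
tilt();go(sh(26,139,130),8.1)
s=read_state();grab("wrist","ai",None,1.5);
crop("ai","ai1",(170,160,320,290),5)
```

```text
toolz [-0.0485 -0.0203 -0.9986]
pos [588.7 321.7 128. ] jaw -171.9 j6 -0.58 shift [-0.0007  0.0005 -0.002 ] yaw -0.0 w -0.18 clk 54.75 F [-28.6   0.   15. ]
```

View pics/ai1.png

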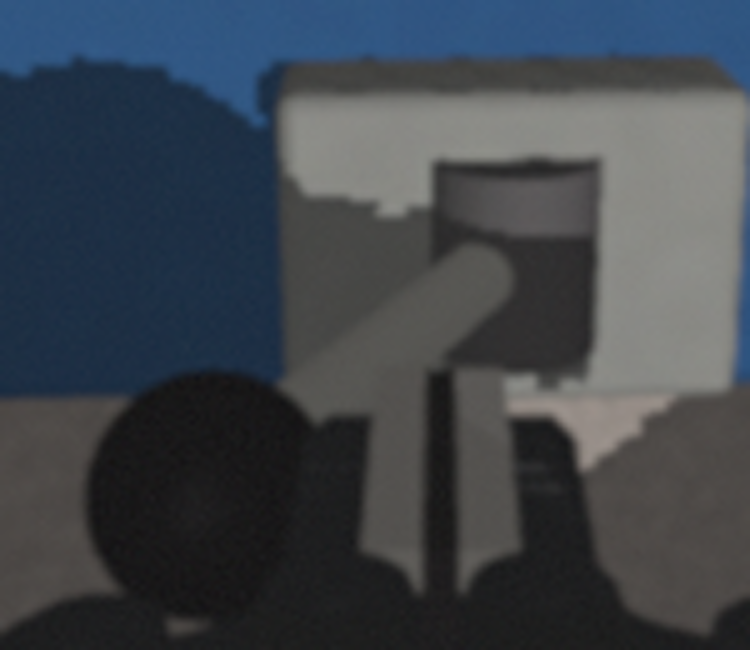

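It's a rigid stop. The reaction (−28.6, +15 N) lies along the lever's tangent at about 0.49 rad past upright, so the lever is at its end. Backing off for the final check.

Call:
{"method": "send_rows", "body": {
  "translation": [
    [0,0.006,0],
    [0,0.016,0],
    [0,0.03,0],
    [0,0.04,-0.005],
    [0,0.045,-0.02],
    [0,0.045,-0.045],
    [0,0.045,-0.07],
    [0,0.045,-0.095],
    [0,0.045,-0.12],
    [0,0.045,-0.14],
    [0,0.045,-0.15],
    [0,0.045,-0.15]
  ],
  "yaw": [0,0,0,0,0,0,0,0,0,0,0,0],
  "fingers": [255,255,255,255,255,255,255,255,255,255,255,255]
}}

```text
clock: 56.0
position: [552.3, 318.7, 282.5]
ee_rot: [0.755, -0.655, -0.011, 0.021]
contact_force: [-0.4, 0.4, -0.6]
gripper_width: 0.1
```

Call:
{"method": "send_rows", "body": {
  "translation": [
    [0,0.02,0],
    [0,0.05,0],
    [0,0.09,0],
    [0,0.13,0],
    [0,0.16,0],
    [0,0.17,0],
    [0,0.17,0]
  ],
  "yaw": [0,0,0,0,0,0,0],
  "fingers": [255,255,255,255,255,255,255]
}}

```text
clock: 56.7
position: [383.3, 294.5, 290.4]
ee_rot: [0.756, -0.655, -0.011, 0.021]
contact_force: [0.4, 0.2, 0.5]
gripper_width: -0.0
```

Run:
```python
from h import *
go([0,0,0]); grab("top","aj",None,1.5);crop("aj","aj1",(130,120,290,250),5);grab("scene","aj2",(60,100,400,350),2.3)
crop("aj2","aj3",(325,135,375,185),8)
f=lambda L:[((x+.5)/5-.5+130,(y+.5)/5-.5+120) for x,y in L]
np.save("/tmp/x.npy",np.zeros(1))
```

```text
pos [383.3 294.5 290.4] jaw -171.8 j6 -0.82 shift [0.2336 0.4074 0.3122] yaw 0 w -0.01 clk 56.7 F [0.4 0.2 0.5]
```

View pics/aj1.png

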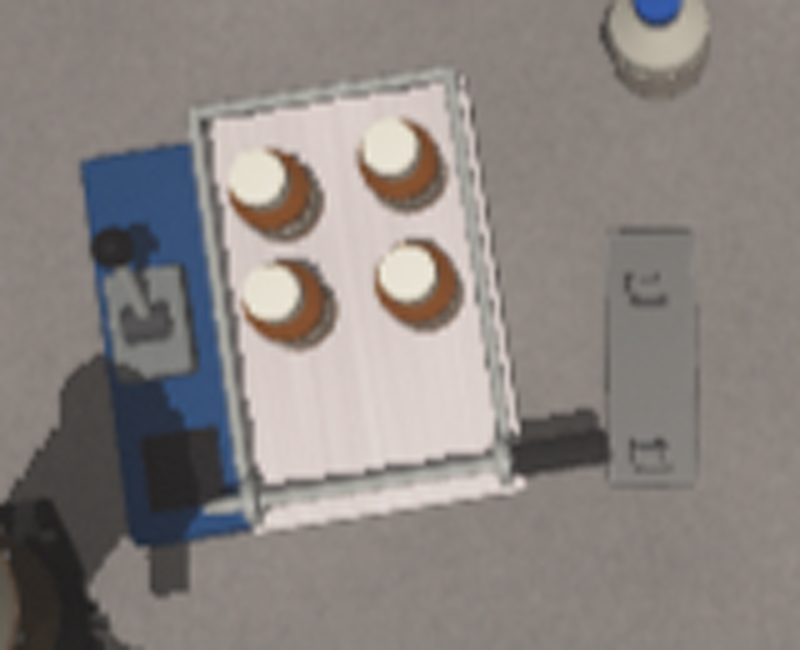

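View pics/aj2.png

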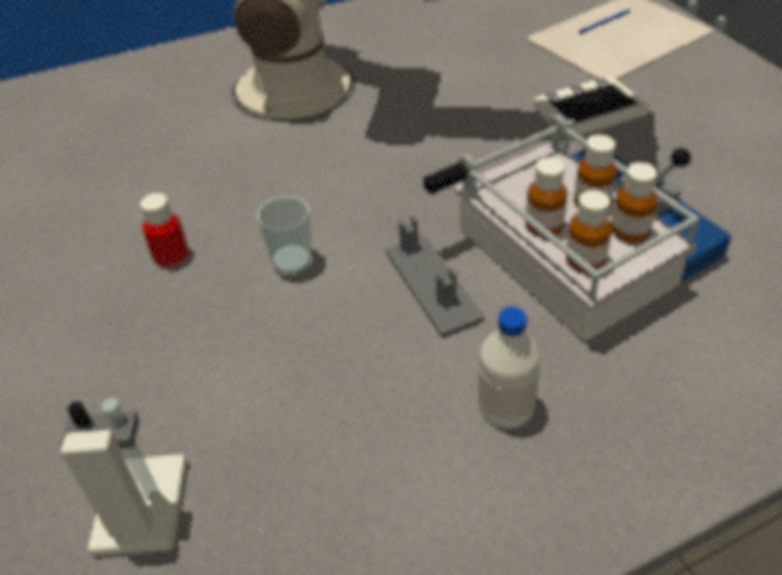

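View pics/aj3.png

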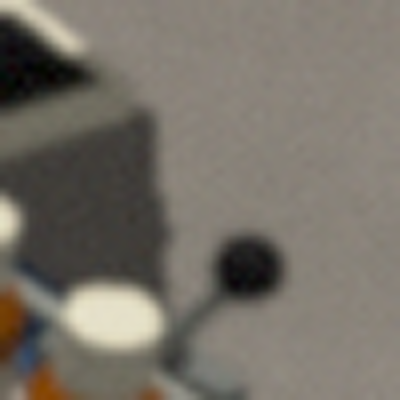

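View pics/aj.png

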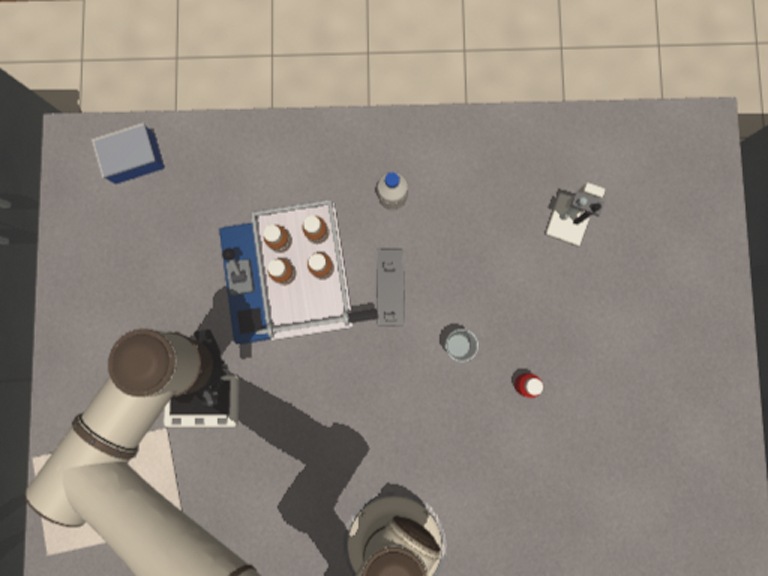

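```bash
python3 -c "
from bench import *
print(job_done(), read_state()['clock'])"
```

```text
the job is handed in; nothing more can be done
the job is handed in; nothing more can be done
```

The job is handed in, and the last pictures show everything as asked. It took about 57 s of the 210 s.

- **Bottles:** All four amber bottles present stand upright on the platform, inside the guard rail and well within the allowed area. The red look-alike was left alone. I held each by its cap, closing only to about the cap's width. The squeeze itself could not be read directly. Vertical force stayed under about 7 N at the grasp and about 5 N at set-down. I saw no bottle knocked aside.
- **Rod:** It passes through both eyelets, entering from the side away from the lever. Its tip shows beyond the far ring. The handle lightly touched the near ring at about 5 N, so I backed it off about 1.5 mm and let go.
- **Lever:** I swung it over last. The checks disagreed at first: the top camera suggested about 0.90 rad and the scene camera 0.91 to 0.98. A second push met a rigid stop at about 29 N along x (about 32 N in all) and the ball moved no further, so I took it as fully on. That push was firm, but it stayed under the 40 N limit.
- **Other objects:** The beaker, meter, wash bottle and probe stand look unmoved, and the arm was clear of everything at hand-in.

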